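# Size the shelf rods in a dowel gauge

### The arm

A 6-joint arm with a two-finger parallel gripper is mounted at the origin on the work surface. World frame = base frame: x ahead of the robot, y to its left, z up, the work surface at z = 0. Lengths are in m, angles in rad, forces in N, time in s.
With the tool pointing down it reaches from about 0.225 to 0.875 m from the base axis. Payload 3.4 kg.
Tool frame: the origin (TCP) lies at the very end of the fingers, on their centre line; the grasp point (between the pads) lies 19 mm behind it; x points along the fingers, z is the direction in which the jaws open and shut, and the axes are right-handed (so a half turn about x gives the same grasp; the last joint's range is limited). The gripper opens to 85 mm and grips with 20 to 120 N. Pads are 22 mm wide; open, the fingers measure 114 mm over their backs; the gripper's body (76 mm by 85 mm) begins 54 mm behind the grasp point. The pads swing forward as they close: fully open they stand 13 mm farther back than shut.
Start: joints at [-1.431, 0.276, 1.505, -0, 1.361, -0.121], TCP at [0.148, -0.556, 0.231] pointing down, gripper open.
Joint ranges: [-2.89, 2.89], [-0.75, 2.08], [0.22, 2.7], [-1.18, 4.32], [0.11, 2.71], [-2.7, 2.7]. Speed limits (rad/s): [2.57, 2.57, 3.14, 3.14, 3.14, 3.14].

### API

Orientations are given as a unit quaternion [w, x, y, z].
In Python, from rig import manip, viewer, finder gives the robot as it stands.
- The arm moves only by the tool move_arm, never from a script. Its argument "rows" is a list of rows, each a list of 3 entries, a list of its own where there are three numbers: the shift along the tool's x, y, z in mm, then the turn about the tool's x in rad, then the finger opening in mm, from 0 to 85.4. A call has 1 to 8 rows; each row is the pose to reach, as a shift and turn from the pose measured when the call began, along the tool's axes at that moment; what a row does not reach only later rows make up. A row lasts 1/12 s, in which the tool goes at most 41.7 mm and 7.16 degrees, less where a joint would pass 70% of its speed; a pose out of reach is approached as far as the arm can. A call with a gripper value outside its range is refused whole. The fingers move at their own pace and stop on an object; "force" is the grip in N (left out, the last holds). Time passes only in rows, so rows that repeat a pose let the fingers close. It gives the time, the measured TCP pose, the force and the opening at its end, in the units of the state.
- manip.get_state(): the state, without advancing time (a new reading comes with each control period).
- viewer.get_image(name): name is "scene" or "top" or "wrist"; returns the picture (420x560x3 uint8, red, green, blue); there is no depth.
- viewer.get_calibration(name): a dict with "mtx" (3x3 intrinsics, pixels), "R" (3x3) and "t" (3): a world point X has camera coordinates R X + t. Camera axes: x right, y down, z forward; pixel columns grow to the right and rows downward; lengths in m; the calibration is good to about 2 mm. A picture is of the moment at which its call begins: read the wrist's pose just before it. get_calibration takes no time and is no camera call; for the wrist camera it gives the pose at the moment of the call.
- manip.sign_off(): hands the job in, once; it reports no verdict.
Trained networks look in the newest picture that a camera, given by its name, has taken for a name from the list of things; names that differ only in an ending like _2 or _b are one class to them, and where a whole thing is asked for, a point or a joint stands for the part that bears it (a point fixed in the world has none). Each returns a list of dicts, best first, with "score" (0 to 1); they miss things now and then, are a little off and sometimes report something else, mostly with a low value. They report only what shows in the picture. A call takes as long as a camera call. They do not tell look-alikes from the thing itself.
- finder.look_for(target, camera): "centre" ([column, row] in pixels, amid what is visible of it).
- finder.trace(target, camera): "mask" (420x560 bool, what is visible of it) and "centre" ([column, row] in pixels, amid what is visible of it).
The state is a dict: "clock": time; "qpos": joint angles; "qd": joint speeds; "effort": joint torques, N m; "position": TCP position; "ee_rot": TCP orientation; "contact_force": force on the tool from outside, world axes, zero at the start; "moment": the same for the moment, N m; "width": finger opening in m.
Only numpy, scipy, OpenCV 4.12 (cv2) and the standard library are available. Lean on these libraries where they do the work, as an engineer would, in place of code of your own. Each camera call takes 0.05 s, during which the arm holds its last target.

### The job

Size the rods for the wall shelf in the dowel gauge. Step the long steel rod down the plate: put its end well through (30 mm or more) the largest hole and draw it out again, then the next smaller, and so on, and at the smallest hole it will pass push it right through into the lane behind, until nothing of it sticks out of the plate's front; after that turn the size pointer to that hole's mark. Also push every wooden dowel on the desk (before or after, in any order) right through the smallest hole it will pass in the same way, let everything go, and leave the other things on the desk where they are.

Things in the scene. Friction and masses are not known exactly. Their poses are not given: they have to be found in the camera images.
- gauge: Dowel gauge, fixed. Upright plate 210 wide, 85 high, 8 thick; origin at desk height under the middle of its front face; x along the plate, rods are pushed level in +y from the open desk in front (-y). Behind it (y 8 to 225) a tray, floor 36 above the desk, of four lanes 41 wide, one behind each hole, parted by strips 16 high; 3 guard wires cross over it 80 up; y 230 to 425 the pointer's board.
- hole1 (a point): centre of the mouth of the 28 mm round hole, on the plate's front face: gauge x -69, y 0, 55 above the desk; hole axis along gauge y
- hole2 (a point): centre of the mouth of the 23 mm round hole, on the plate's front face: gauge x -23, y 0, 55 above the desk; hole axis along gauge y
- hole3 (a point): centre of the mouth of the 18 mm round hole, on the plate's front face: gauge x 23, y 0, 55 above the desk; hole axis along gauge y
- hole4 (a point): centre of the mouth of the 13 mm round hole, on the plate's front face: gauge x 69, y 0, 55 above the desk; hole axis along gauge y
- pointer (a joint): Size pointer: flat steel lever on a vertical hinge, turning level over its board, -0.9 to 0.9 rad; 0 points along the gauge's -x, growing anticlockwise from above (towards the plate). Stays where it is left (0.04 N m friction). Marks on the board, rings as large as the holes: 28 mm at +0.75, 23 mm at +0.25, 18 mm at -0.25, 13 mm at -0.75.
- pointer_hinge (a point): the pointer's hinge axis, 22 above the desk, at gauge x 50, y 325
- pointer_knob (a point): middle of the black upright knob (14 in diameter, from the lever at 26 up to 72 above the desk; this point at 52) at the pointer's end, 75 from the hinge
- steel_rod: The only steel rod and the longest: 170 long, eight-sided, its ends stepped (round, 3 mm thinner, over the last 5 mm), 200 g; size across corners 3 mm less than one of the holes, not marked (no two rods are the same size); flat on the desk at the start, its y axis along its length (both ends alike); origin at its middle, on its axis, so lying on the desk it is 0.46 of its size high.
- dowel_a: A beech dowel, may be absent: 140 long, eight-sided, its ends stepped (round, 3 mm thinner, over the last 5 mm), 10 to 60 g; size across corners 10, 20 or 25, not marked, 3 mm less than one of the holes (no two rods are the same size); flat on the desk at the start, its y axis along its length (both ends alike); origin at its middle, on its axis, so lying on the desk it is 0.46 of its size high.
- dowel_b: A beech dowel, may be absent: 140 long, eight-sided, its ends stepped (round, 3 mm thinner, over the last 5 mm), 10 to 60 g; size across corners 10, 20 or 25, not marked, 3 mm less than one of the holes (no two rods are the same size); flat on the desk at the start, its y axis along its length (both ends alike); origin at its middle, on its axis, so lying on the desk it is 0.46 of its size high.
- dowel_c: A beech dowel, may be absent: 140 long, eight-sided, its ends stepped (round, 3 mm thinner, over the last 5 mm), 10 to 60 g; size across corners 10, 20 or 25, not marked, 3 mm less than one of the holes (no two rods are the same size); flat on the desk at the start, its y axis along its length (both ends alike); origin at its middle, on its axis, so lying on the desk it is 0.46 of its size high.
- mug: white mug, 82 wide, 95 high; origin at the centre of its underside; to be left alone
- tape: grey tape measure, 68 wide, 34 high; origin at the centre of its underside; to be left alone
- stapler: stapler, 130 by 36, 43 high; origin at the centre of its underside; to be left alone
- notes: block of note paper, 76 square, 22 high; origin at the centre of its underside; to be left alone
- notebook: grey notebook, 105 by 148, 14 thick; origin at the centre of its underside; to be left alone
- penpot: wooden pen pot, 72 wide, 95 high; origin at the centre of its underside; to be left alone
- mouse: black computer mouse, 105 by 62, 34 high; origin at the centre of its underside; to be left alone
- pencil: pencil, 190 long, 8 thick; origin at the centre of its underside; to be left alone
There are look-alikes about, which are no part of the job. What is shaped like the steel_rod but turquoise is not meant.

How it is judged:
By the outcome, as a careful person would: the job done as asked, in the order asked, and still so for the second after the job is handed in, with the robot touching nothing.
Of dowel_a, dowel_b, dowel_c only 2 to 3 are there at a start; the rules pass over those that are not, and their reading is None.
At some moment in a run one of steel_rod, dowel_a, dowel_b, dowel_c may be knocked a few centimetres aside while the robot is not near it.
Once in a run the grip may slacken for a moment while it holds something.
It also fails if it takes over 210 s, if anything falls off the work surface, if the arm or the gripper's body presses on something with over 40 N, if the wrist force passes 120 N, or if a joint passes its speed limit or range.

## Working session

There is one attempt and no reset: what is moved stays moved. The work goes in short steps, Python scripts to look and compute and a tool call to move; the robot and the scene stay as the last step left them, time stands still between calls to the robot, and variables do not carry over. Pictures are saved under pics/ and viewed, and the job is handed in when it is done.

Besides the shell and the picture viewer there is one more tool, called in YAML: its name, and indented under it one key for each argument. move_arm: Moves the arm, as the interface text tells. Its arguments: {"type":"object","properties":{"rows":{"type":"array"},"force":{"type":"number"}},"required":["rows"]}

```bash
ls -la; mkdir -p pics; cat > h.py <<'E'
import numpy as np, cv2
from rig import manip, viewer, finder
def save(n,im): cv2.imwrite('pics/'+n+'.png',cv2.cvtColor(im,cv2.COLOR_RGB2BGR))
E
python3 - <<'E'
from h import *
s=manip.get_state();print(s)
for c in ['scene','top','wrist']:
    im=viewer.get_image(c);save(c+'0',im)
    k=viewer.get_calibration(c);print(c,k)
E
```

```text
total 12
drwxr-xr-x  3 agent agent 4096 Dec  7 16:04 .
drwxr-xr-x 23 root  root  4096 Dec  7 16:03 ..
drwxr-xr-x  2 agent agent 4096 Dec  7 16:04 pics
{'clock': 0.0, 'qpos': array([-1.43103611e+00,  2.76590691e-01,  1.50614279e+00, -3.66188173e-06,
        1.36069306e+00, -1.20947140e-01]), 'qd': array([ 0.00178892,  0.0002764 , -0.00117447,  0.00043776,  0.00190061,
       -0.00043508]), 'effort': array([-5.58600150e-04, -4.16770148e+01, -2.45806968e+01, -4.91112569e-04,
        1.09796741e-02, -3.23726113e-07]), 'position': array([ 0.14816262, -0.55503307,  0.23043832]), 'ee_rot': array([ 0.56028668,  0.43121842,  0.56121398, -0.43031195]), 'contact_force': array([ 0.63631424, -0.57827815, -0.3081677 ]), 'moment': array([-0.00180684, -0.02715903, -0.00275357]), 'width': 0.08563461201849563}
scene {'mtx': array([[412.26489022,   0.        , 280.69724074],
       [  0.        , 412.26489022, 206.34950871],
       [  0.        ,   0.        ,   1.        ]]), 'R': array([[ 0.85301915,  0.5217782 , -0.01028748],
       [ 0.33191803, -0.55763074, -0.76084058],
       [-0.40272664,  0.64559699, -0.64885729]]), 't': array([-0.45961315, -0.14649075,  1.58294009])}
top {'mtx': array([[423.77847708,   0.        , 278.97473798],
       [  0.        , 423.77847708, 201.6870172 ],
       [  0.        ,   0.        ,   1.        ]]), 'R': array([[ 0.02138194, -0.9997096 , -0.01111455],
       [-0.9973284 , -0.02055168, -0.07009767],
       [ 0.06984889,  0.01258368, -0.99747821]]), 't': array([-0.00803441,  0.56198687,  1.48365998])}
wrist {'mtx': array([[372.47382078,   0.        , 280.79180773],
       [  0.        , 372.47382078, 210.98213001],
       [  0.        ,   0.        ,   1.        ]]), 'R': array([[ 0.25896877, -0.96588505, -0.00111548],
       [-0.91275439, -0.24510104,  0.3268102 ],
       [-0.31593449, -0.08361548, -0.94508933]]), 't': array([-0.57486073, -0.04221454,  0.37979013])}
```

View pics/top0.png

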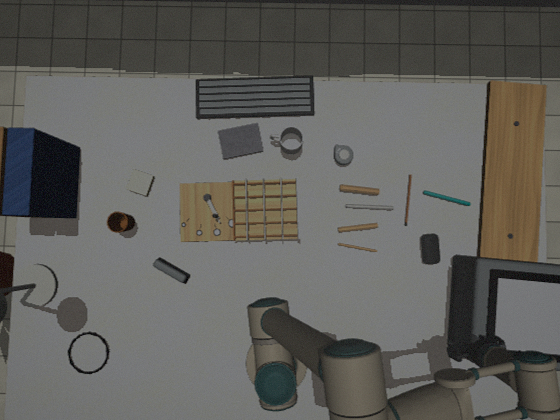

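View pics/scene0.png

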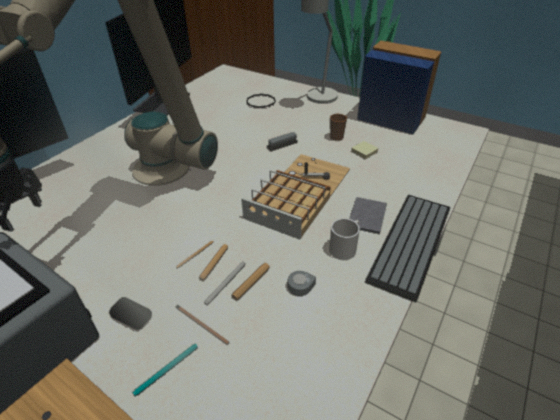

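View pics/wrist0.png

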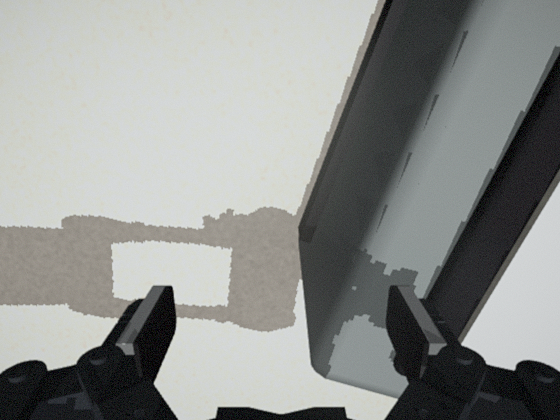

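The top view shows the gauge plate at column ~297, rows 180–243. Three dowels are at (359,189), (357,228) and (357,247), the steel rod is at (369,207), and the turquoise look-alike is at (446,198). The pencil is at (407,200).

```bash
cat >> h.py <<'E'
def ray(cam,px,z,cal=None):
    k=cal or viewer.get_calibration(cam)
    R,t,K=k['R'],k['t'],k['mtx']
    d=R.T@np.linalg.inv(K)@np.array([px[0],px[1],1.]); o=-R.T@t
    return o+d*(z-o[2])/d[2]
def proj(cam,X,cal=None):
    k=cal or viewer.get_calibration(cam)
    p=k['mtx']@(k['R']@np.asarray(X,float)+k['t']); return p[:2]/p[2]
def rect(mask,cam,z,cal=None):
    ys,xs=np.nonzero(mask); P=np.array([ray(cam,(x,y),z,cal)[:2] for x,y in zip(xs,ys)])
    c=P.mean(0);u,s,v=np.linalg.svd(P-c,full_matrices=False);d=v[0]
    a=(P-c)@v[0];b=(P-c)@v[1]
    return c,d*np.sign(d[1]),np.ptp(a),np.ptp(b)
E
python3 - <<'E'
from h import *
im=viewer.get_image('top')
for n in ['steel_rod','dowel_a','gauge','pointer_knob']:
    for r in finder.trace(n,'top')[:5]:
        c,d,l,w=rect(r['mask'],'top',0.08 if n=='gauge' else .008)
        print(n,round(r['score'],2),np.round(r['centre'],1),np.round(c,3),np.round(np.degrees(np.arctan2(d[1],d[0])),1),round(l,3),round(w,3))
save('topz',cv2.resize(im[160:270,160:420],None,fx=3,fy=3,interpolation=cv2.INTER_CUBIC))
E
```

```text
steel_rod 0.73 [442.6 197. ] [ 0.591 -0.583] 75.8 0.169 0.019
steel_rod 0.48 [366.5 208.4] [ 0.553 -0.309] 88.9 0.164 0.014
steel_rod 0.2 [238.5 140.3] [0.782 0.15 ] 102.4 0.148 0.107
dowel_a 0.72 [342.  153.1] [ 0.74  -0.218] 45.4 0.074 0.067
dowel_a 0.68 [356.2 246.5] [ 0.406 -0.283] 80.5 0.126 0.01
dowel_a 0.65 [355.2 225.6] [ 0.478 -0.273] 97.7 0.133 0.019
dowel_a 0.48 [357.2 186.5] [ 0.614 -0.277] 84.3 0.138 0.025Traceback (most recent call last):
  File "<stdin>", line 5, in <module>
  File "h.py", line 13, in rect
    ys,xs=np.nonzero(mask); P=np.array([ray(cam,(x,y),z,cal)[:2] for x,y in zip(xs,ys)])
                                        ~~~^^^^^^^^^^^^^^^^^
  File "h.py", line 5, in ray
    k=cal or viewer.get_calibration(cam)
             ~~~~~~~~~~~~~~~~~~~~~~^^^^^
ValueError: time passes only in moves, steps and waits
```

```bash
cat >> h.py <<'E'
TOP={'mtx':np.array([[423.77847708,0,278.97473798],[0,423.77847708,201.6870172],[0,0,1.]]),'R':np.array([[0.02138194,-0.9997096,-0.01111455],[-0.9973284,-0.02055168,-0.07009767],[0.06984889,0.01258368,-0.99747821]]),'t':np.array([-0.00803441,0.56198687,1.48365998])}
def quat(s):
    from scipy.spatial.transform import Rotation as Ro
    w,x,y,z=s['ee_rot'];return Ro.from_quat([x,y,z,w])
E
python3 - <<'E'
from h import *
im=viewer.get_image('top')
save('topz',cv2.resize(im[160:270,160:420],None,fx=3,fy=3,interpolation=cv2.INTER_CUBIC))
for n in ['gauge','pointer_knob']:
    for r in finder.trace(n,'top')[:5]:
        c,d,l,w=rect(r['mask'],'top',0.08 if n=='gauge' else .05,TOP)
        print(n,round(r['score'],2),np.round(r['centre'],1),np.round(c,3),np.round(np.degrees(np.arctan2(d[1],d[0])),1),round(l,3),round(w,3))
s=manip.get_state();print(s['clock'],quat(s).as_matrix().round(3))
E
```

```text
gauge 0.64 [239.8 211.9] [0.526 0.137] 93.5 0.407 0.207
pointer_knob 0.56 [214.3 206.9] [0.535 0.239] 28.5 0.091 0.017
0.5 [[-0.     0.966  0.258]
 [-0.     0.258 -0.966]
 [-1.    -0.     0.   ]]
```

View pics/topz.png

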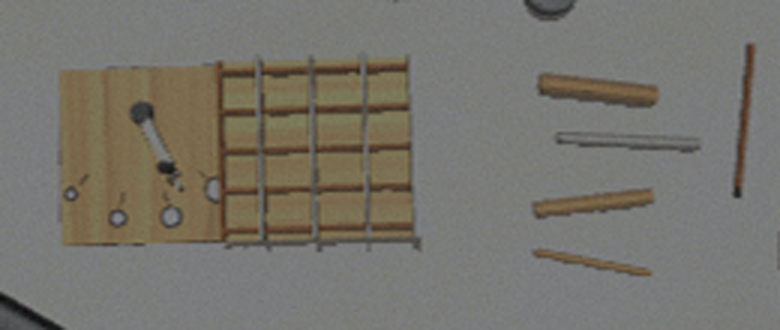

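```bash
python3 - <<'E'
from h import *
k=viewer.get_calibration('wrist');s=manip.get_state()
C=-k['R'].T@k['t'];Q=quat(s).as_matrix()
print('cam in tool',Q.T@(C-s['position']),'fwd',Q.T@k['R'][2])
# gauge top corner pts guesses
for px in [(298,180),(299,242),(297,238)]: print(ray('top',px,.085,TOP))
E
```

```text
cam in tool [-0.14145498  0.08487612  0.00036582] fwd [ 9.45037828e-01 -3.26960404e-01  6.30793239e-04]
[ 0.63276764 -0.06021862  0.085     ]
[ 0.42274386 -0.0674174   0.085     ]
[ 0.43602341 -0.06043735  0.085     ]
```

move_arm:
  rows:
    - [[40, 428, -201], -1.31, 60]
    - [[40, 428, -201], -1.31, 60]
    - [[40, 428, -201], -1.31, 60]
    - [[40, 428, -201], -1.31, 60]
    - [[40, 428, -201], -1.31, 60]
    - [[40, 428, -201], -1.31, 60]
    - [[40, 428, -201], -1.31, 60]
    - [[40, 428, -201], -1.31, 60]

```text
clock: 1.17
position: [0.4036, -0.3402, 0.2033]
ee_rot: [0.699, 0.107, 0.699, -0.107]
contact_force: [-0.0, -1.0, 0.1]
width: 0.06
```

```bash
cat >> h.py <<'E'
def goto(p=None,yaw=None):
    "print shift (mm) along tool axes to reach world p, and turn for tool-z world angle yaw (deg)"
    s=manip.get_state();Q=quat(s).as_matrix();z=Q[:,2];a=np.degrees(np.arctan2(z[1],z[0]))
    out=['t%.1f'%s['clock'],'pos',s['position'].round(4),'zang %.2f'%a,'w %.1f'%(s['width']*1e3),'F',s['contact_force'].round(1)]
    if p is not None: out+=['shift',(Q.T@(np.array(p)-s['position'])*1e3).round(1)]
    if yaw is not None: out+=['turn %.4f'%(-np.radians((yaw-a+180)%360-180))]
    print(*out)
    return s,Q
E
python3 -c "
from h import *
goto((.51,-.25,.18),1)"
```

```text
t1.2 pos [ 0.4036 -0.3402  0.2033] zang -17.42 w 60.0 F [-0.  -1.   0.1] shift [ 23.3 117.9  74.5] turn -0.3215
```

move_arm:
  rows:
    - [[23, 118, 75], -0.32, 60]
    - [[23, 118, 75], -0.32, 60]
    - [[23, 118, 75], -0.32, 60]
    - [[23, 118, 75], -0.32, 60]
    - [[23, 118, 75], -0.32, 60]

```text
clock: 1.58
position: [0.5132, -0.2467, 0.1794]
ee_rot: [0.707, -0.007, 0.707, 0.008]
contact_force: [0.5, 0.6, 0.6]
width: 0.0598
```

```bash
cat >> h.py <<'E'
def edgerect(mask,z,cal):
    c,_,_=max(((c,0,0) for c in cv2.findContours(mask.astype(np.uint8),0,1)[0]),key=lambda t:cv2.contourArea(t[0]))
    P=np.array([ray('w',(x,y),z,cal)[:2] for x,y in c[:,0]],np.float32)*1000
    (cx,cy),(w,h),a=cv2.minAreaRect(P)
    if w>h: L,W=w,h
    else: L,W=h,w; a+=90
    return np.round([cx,cy,L,W,(a%180)],1)
def lookw(name,targets,z=.01):
    goto();cal=viewer.get_calibration('wrist');im=viewer.get_image('wrist');save(name,im)
    for n in targets:
        for r in finder.trace(n,'wrist')[:4]:
            if r['score']>.2: print(n,round(r['score'],2),np.round(r['centre'],1),edgerect(r['mask'],z,cal))
    return cal,im
E
python3 -c "
from h import *
lookw('w1',['steel_rod','dowel_a'])"
```

```text
t1.6 pos [ 0.5132 -0.2467  0.1794] zang 1.19 w 59.8 F [0.5 0.6 0.6]
steel_rod 0.7 [322.8 252.9] [ 553.5 -318.4  170.9   14.7   88.8]
dowel_a 0.76 [165.9 211.3] [ 410.5 -276.8  139.8   10.5   80.7]
dowel_a 0.67 [240.4 212.2] [ 480.  -278.8  144.3   19.4   98. ]
dowel_a 0.59 [397.8 211.9] [ 614.8 -279.   137.2   26.8   84.7]
```

View pics/w1.png

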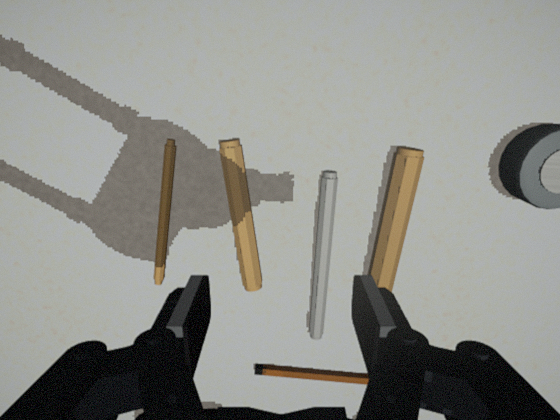

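The wrist view shows the thin dowel at (166,211), a mid dowel at (240,212), the steel rod at (323,253) and the thick dowel at (398,212). Their widths come out as 10.5, 19.4, 14.7 and ~26 mm, so the sizes are 10, 20, 15 and 25 and the steel rod belongs in hole 3. Next I'll measure the gauge.

move_arm:
  rows:
    - [[0, 215, 10], 0, 60]
    - [[0, 215, 10], 0, 60]
    - [[0, 215, 10], 0, 60]
    - [[0, 215, 10], 0, 60]
    - [[0, 215, 10], 0, 60]
    - [[0, 215, 10], 0, 60]
    - [[0, 215, 10], 0, 60]
    - [[0, 215, 10], 0, 60]

```text
clock: 2.4
position: [0.5164, -0.0366, 0.1806]
ee_rot: [0.707, -0.007, 0.707, 0.005]
contact_force: [0.8, 0.0, 0.9]
width: 0.0602
```

```bash
python3 -c "
from h import *
c,im=lookw('w2',['gauge','pointer_knob'],.085);np.savez('w2cal',**c)
c,im=lookw('w2b',[],.085);save('w2x',cv2.resize(im,(800,600)))
"
```

```text
t2.4 pos [ 0.5164 -0.0366  0.1806] zang 0.92 w 60.2 F [0.8 0.  0.9]
gauge 0.96 [306.  122.6] [538.7  12.2 209.  160.7   1.8]
t2.5 pos [ 0.5166 -0.0374  0.1802] zang 0.79 w 60.1 F [-0.5  0.7  0.4]
```

View pics/w2x.png

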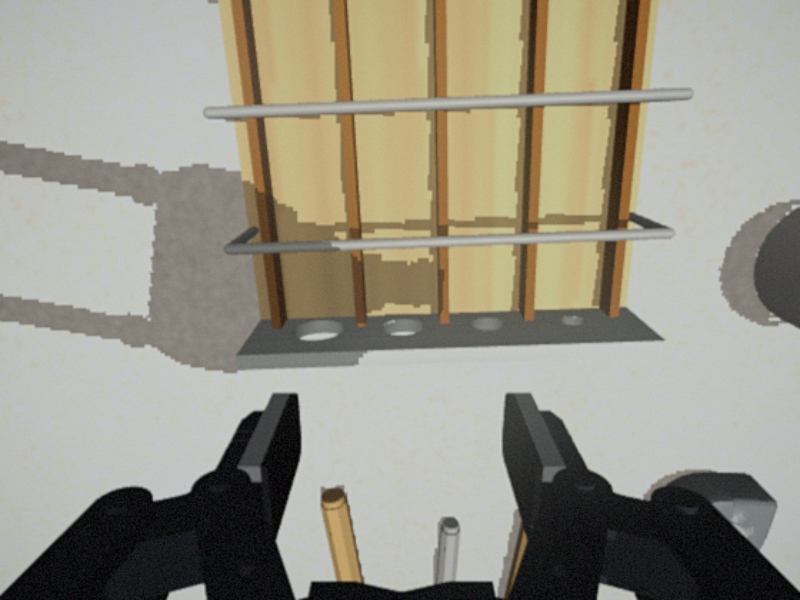

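```bash
python3 -c "
from h import *
im=cv2.imread('pics/w2b.png')
a=cv2.resize(im[225:265,150:250],None,fx=8,fy=7,interpolation=cv2.INTER_NEAREST)
b=cv2.resize(im[215:255,385:485],None,fx=8,fy=7,interpolation=cv2.INTER_NEAREST)
cv2.imwrite('pics/cr.png',np.vstack([a,b]))
"
```

```text
(no output)
```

View pics/cr.png

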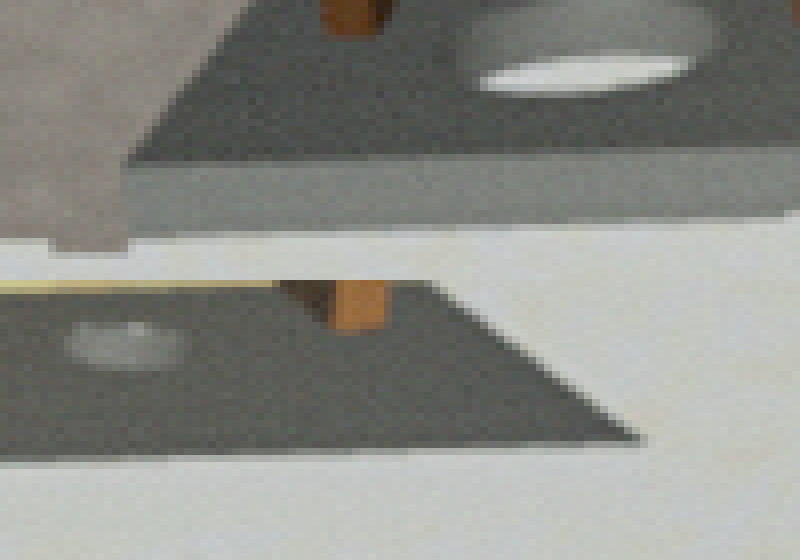

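```bash
cat >> h.py <<'E'
def proj(X,cal):
    p=cal['mtx']@(cal['R']@np.asarray(X,float)+cal['t']); return p[:2]/p[2]
E
python3 -c "
from h import *
c=viewer.get_calibration('wrist')
A=ray('w',(165.6,248.3),.085,c);B=ray('w',(465.6,238.0),.085,c)
d=(B-A)[:2];print(A,B,np.linalg.norm(d),np.degrees(np.arctan2(d[1],d[0])))
gx=d/np.linalg.norm(d);gy=np.array([-gx[1],gx[0]])
O=(A+B)[:2]/2-.008*gy;print('O',O)
for x in(-.069,-.023,.023,.069):
  print(x,proj(np.r_[O+x*gx+.008*gy,.055],c),'front world',O+x*gx)
"
```

```text
[ 0.43737326 -0.0638465   0.085     ] [ 0.6449266  -0.05298723  0.085     ] 0.20783722643191432 2.995007689285306
O [ 0.54156793 -0.06640594]
-0.069 [222.01493639 230.27040888] front world [ 0.47266217 -0.07001111]
-0.023 [281.60652422 228.19301312] front world [ 0.51859934 -0.06760766]
0.023 [341.43124981 226.10749005] front world [ 0.56453651 -0.06520421]
0.069 [401.49048398 224.01379189] front world [ 0.61047368 -0.06280076]
```

```bash
python3 -c "
from h import *
goto((.5528,-.3534,.08),-1.2)"
```

```text
t2.6 pos [ 0.5166 -0.0372  0.1801] zang 0.78 w 59.9 F [0.8 0.  0.7] shift [ 100.7 -316.5   31.9] turn 0.0346
```

move_arm:
  rows:
    - [[50, -317, 32], 0.035, 36]
    - [[60, -317, 32], 0.035, 36]
    - [[70, -317, 32], 0.035, 36]
    - [[80, -317, 32], 0.035, 36]
    - [[90, -317, 32], 0.035, 36]
    - [[101, -317, 32], 0.035, 36]
    - [[101, -317, 32], 0.035, 36]
    - [[101, -317, 32], 0.035, 36]

```text
clock: 3.27
position: [0.5515, -0.3535, 0.0805]
ee_rot: [0.707, 0.008, 0.707, -0.009]
contact_force: [1.0, 1.0, 0.6]
width: 0.0357
```

```bash
python3 -c "
from h import *
goto((.5528,-.3534,.003),-1.2)
lookw('w3',['steel_rod'],.007)"
```

```text
t3.3 pos [ 0.5515 -0.3535  0.0805] zang -1.36 w 35.7 F [1.  1.  0.6] shift [77.5  0.3  1.3] turn -0.0028
t3.3 pos [ 0.5515 -0.3535  0.0805] zang -1.36 w 35.7 F [1.  1.  0.6]
steel_rod 0.63 [282.  147.7] [ 553.9 -320.   173.6   14.9   88.7]
```

View pics/w3.png

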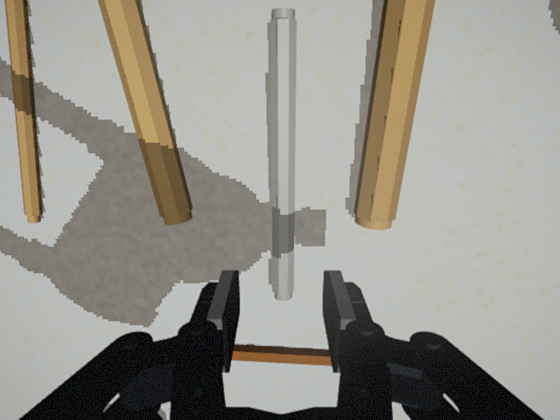

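The rod is centred between the jaws. Its far tip is at (283,12) and its tail at (283,298). Descending to grip.

move_arm:
  rows:
    - [[35, 0, 1], 0, 36]
    - [[65, 0, 1], 0, 36]
    - [[77, 0, 1], 0, 36]
    - [[77, 0, 1], 0, 36]
    - [[77, 0, 1], 0, 0]
    - [[77, 0, 1], 0, 0]
    - [[77, 0, 1], 0, 0]
    - [[77, 0, 1], 0, 0]
  force: 90

```text
clock: 4.03
position: [0.5517, -0.3575, 0.0016]
ee_rot: [0.706, 0.009, 0.708, -0.011]
contact_force: [-0.3, 0.0, 4.6]
width: 0.0108
```

```bash
python3 -c "
from h import *
goto((.5528,-.3534,.003),-1.2)"
```

```text
t4.0 pos [ 0.5517 -0.3575  0.0016] zang -1.60 w 10.8 F [-0.3  0.   4.6] shift [-1.4  4.1  1. ] turn -0.0070
```

```bash
python3 -c "
from h import *
lookw('w4',['steel_rod'],.007)"
```

```text
t4.0 pos [ 0.5517 -0.3575  0.0016] zang -1.60 w 10.8 F [-0.3  0.   4.6]
steel_rod 0.8 [282. 169.] [ 553.  -328.1  159.6   14.6   88.3]
```

View pics/w4.png

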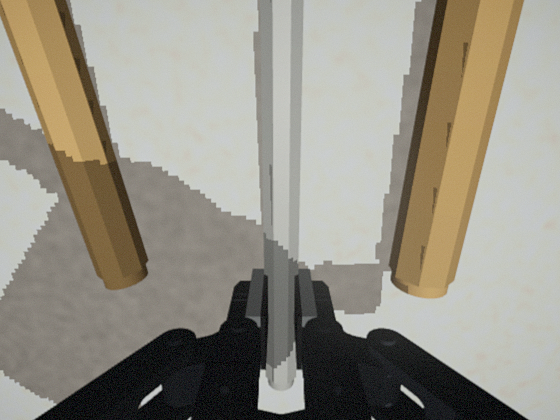

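move_arm:
  rows:
    - [[-20, 4, 1], 0, 0]
    - [[-50, 4, 1], 0, 0]
    - [[-80, 4, 1], 0, 0]
    - [[-80, 4, 1], 0, 0]
    - [[-80, 4, 1], 0, 0]

```text
clock: 4.55
position: [0.5539, -0.3537, 0.083]
ee_rot: [0.707, 0.008, 0.707, -0.012]
contact_force: [-0.3, 0.2, -2.9]
width: 0.0112
```

```bash
python3 -c "
from h import *
lookw('w5',['steel_rod'],.085)
im=viewer.get_image('scene');save('s5',cv2.resize(im[150:370,130:350],(660,600) if 0 else None,fx=2.7,fy=2.7))"
```

```text
t4.5 pos [ 0.5539 -0.3537  0.083 ] zang -1.57 w 11.2 F [-0.3  0.2 -2.9]
steel_rod 0.95 [283.  170.7] [ 555.1 -326.4  164.8   15.1   88.4]
steel_rod 0.53 [143.4 103.2] [ 507.9 -281.1   80.1   14.3   98.3]
```

View pics/w5.png

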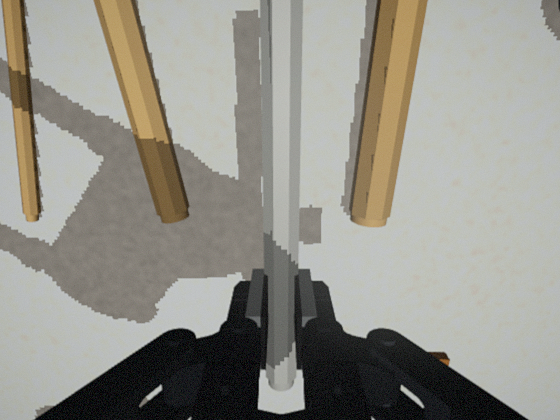

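View pics/s5.png

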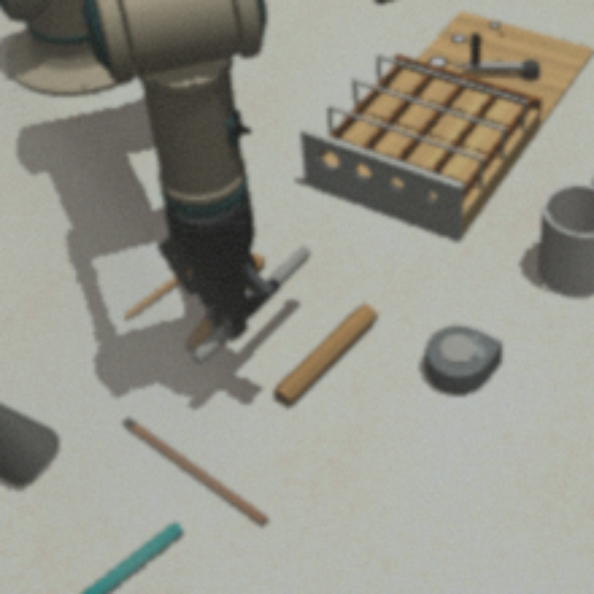

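```bash
cat >> h.py <<'E'
YAW=3.0; O=np.array([.5416,-.0664])
HX={1:-.069,2:-.023,3:.023,4:.069}
def gw(x,y):
    a=np.radians(YAW);g=np.array([np.cos(a),np.sin(a)]);return O+x*g+y*np.array([-g[1],g[0]])
def tohole(h,y,z,dx=0):
    "TCP at gauge y, hole h"
    return goto(np.r_[gw(HX[h]+dx,y),z],YAW)
def gpos():
    s=manip.get_state();a=np.radians(YAW);g=np.array([np.cos(a),np.sin(a)]);d=s['position'][:2]-O
    print('gauge xy',(d@g*1e3).round(1),(d@np.array([-g[1],g[0]])*1e3).round(1),'z',(s['position'][2]*1e3).round(1))
E
python3 -c "
from h import *
tohole(1,-.137,.0497)"
```

```text
t4.7 pos [ 0.5517 -0.3521  0.0794] zang -1.59 w 11.0 F [ 0.   0.4 -2.4] shift [ 30.  143.3 -75.6] turn -0.0800
```

move_arm:
  rows:
    - [[20, 50, -40], -0.08, 0]
    - [[30, 80, -76], -0.08, 0]
    - [[30, 120, -76], -0.08, 0]
    - [[30, 143, -76], -0.08, 0]
    - [[30, 143, -76], -0.08, 0]
    - [[30, 143, -76], -0.08, 0]

```text
clock: 5.2
position: [0.4765, -0.2033, 0.0478]
ee_rot: [0.703, -0.018, 0.711, 0.021]
contact_force: [0.2, -0.4, -1.8]
width: 0.0105
```

```bash
python3 -c "
from h import *
im=viewer.get_image('scene')
cal,_=lookw('w6',['steel_rod'],.055)
tohole(1,-.137,.0497);gpos()
save('s6',cv2.resize(im[130:300,170:370],None,fx=3.5,fy=3.5,interpolation=cv2.INTER_CUBIC))
print('hole1 px',proj(np.r_[gw(-.069,0),.055],cal),'tip',proj(np.r_[gw(-.069,-.015),.055],cal))
"
```

```text
t5.2 pos [ 0.4786 -0.2058  0.0486] zang 3.12 w 10.9 F [ 0.4  0.2 -2.8]
steel_rod 0.69 [282.7 171.8] [ 477.6 -176.2  158.9   14.6   93.2]
t5.3 pos [ 0.4804 -0.2081  0.0494] zang 3.01 w 10.7 F [-0.3  0.1 -2.5] shift [-0.3  1.3 -0.4] turn 0.0001
gauge xy -68.6 -138.3 z 49.4
hole1 px [ 284.1005403  -102.15559175] tip [283.80175508 -43.1980016 ]
```

View pics/w6.png

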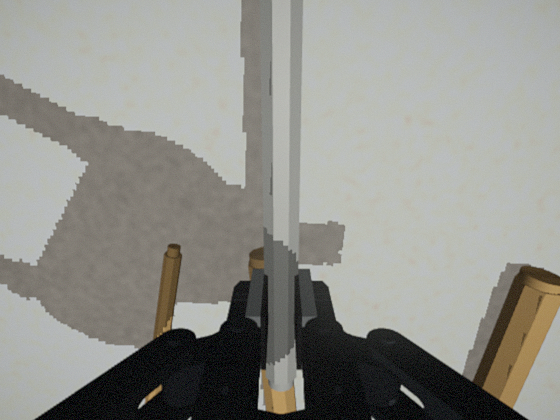

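View pics/s6.png

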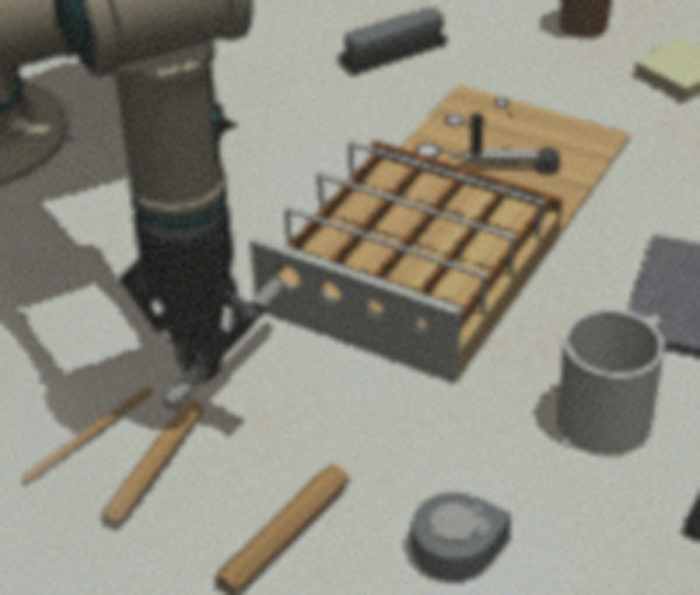

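The tip is just ahead of hole 1 at (270,290) in the scene crop. Pushing in and checking.

move_arm:
  rows:
    - [[0, 15, 0], 0, 0]
    - [[0, 30, 0], 0, 0]
    - [[0, 50, 0], 0, 0]
    - [[0, 68, 0], 0, 0]
    - [[0, 68, 0], 0, 0]
    - [[0, 68, 0], 0, 0]
    - [[0, 68, 0], 0, 0]

```text
clock: 5.93
position: [0.4772, -0.1403, 0.0494]
ee_rot: [0.705, -0.02, 0.708, 0.018]
contact_force: [-0.8, -0.7, -3.0]
width: 0.0109
```

```bash
python3 -c "
from h import *
im=viewer.get_image('scene')
lookw('w7',['steel_rod'],.055);gpos()
tohole(1,-.137,.0497)
save('s7',cv2.resize(im[130:300,170:370],None,fx=3.5,fy=3.5,interpolation=cv2.INTER_CUBIC))
"
```

```text
t6.0 pos [ 0.4773 -0.1407  0.0494] zang 3.01 w 10.5 F [ 0.6 -0.7 -2. ]
steel_rod 0.95 [280.  185.6] [ 477.4 -133.   116.9   14.    93. ]
gauge xy -68.3 -71.0 z 49.3
t6.1 pos [ 0.4771 -0.1409  0.0493] zang 2.97 w 10.8 F [-0.2 -0.  -2.3] shift [ -0.2 -66.   -0.7] turn -0.0005
```

View pics/w7.png

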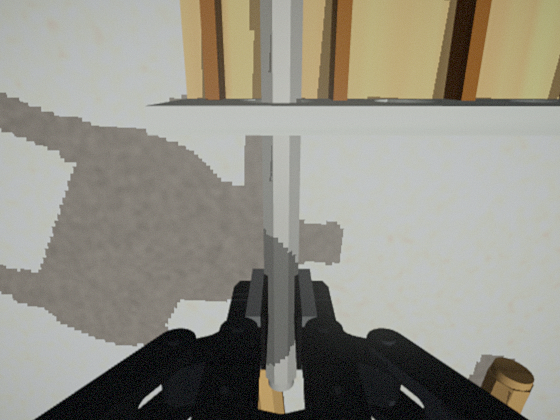

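View pics/s7.png

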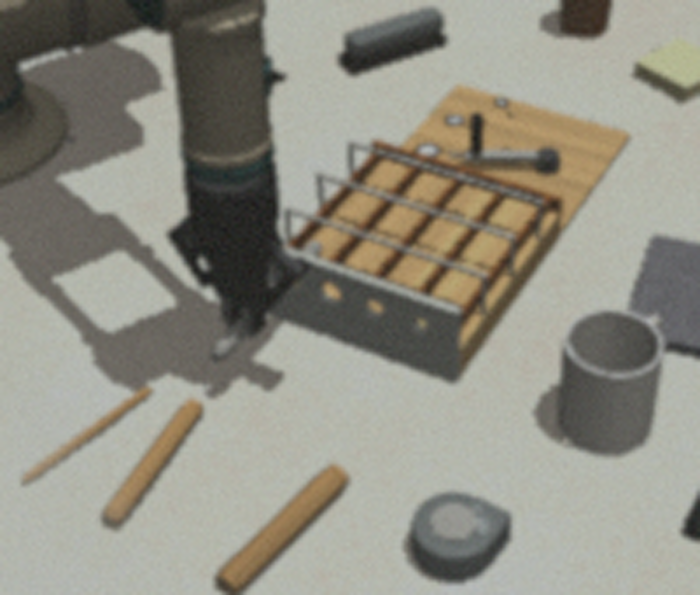

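The rod is through hole 1, with its tip well over the tray. I'll use the strip edges here to refine the gauge x.

```bash
python3 -c "
from h import *
c=viewer.get_calibration('wrist');im=cv2.imread('pics/w7.png')
cv2.imwrite('pics/w7z.png',cv2.resize(im[60:150,140:560],None,fx=1.9,fy=5,interpolation=cv2.INTER_NEAREST))
a=np.radians(YAW);g=np.array([np.cos(a),np.sin(a)])
for px in [(201.5,97),(219.5,97),(331,97),(350,97),(459,97),(478,97)]:
  p=ray('w',px,.052,c)[:2]-O;print(px,p@g*1e3,p@np.array([-g[1],g[0]])*1e3)
for px in [(200,136),(500,136)]:
  p=ray('w',px,.085,c)[:2]-O;print(px,p@g*1e3,p@np.array([-g[1],g[0]])*1e3)
for r in (70,85,97):print(r,[im[r,x].tolist() for x in ()])
"
```

```text
(201.5, 97) -95.95717744494644 8.08053415343393
(219.5, 97) -89.53719617077843 8.085606729477117
(331, 97) -49.82666671077573 8.11698293943768
(350, 97) -43.06973968709428 8.122321744129184
(459, 97) -4.361815664539038 8.152905772289579
(478, 97) 2.375778837981803 8.15822930190791
(200, 136) -90.23612921029797 -1.1181393416573884
(500, 136) -6.196583624764655 -1.0153855254939104
70 []
85 []
97 []
```

View pics/w7z.png

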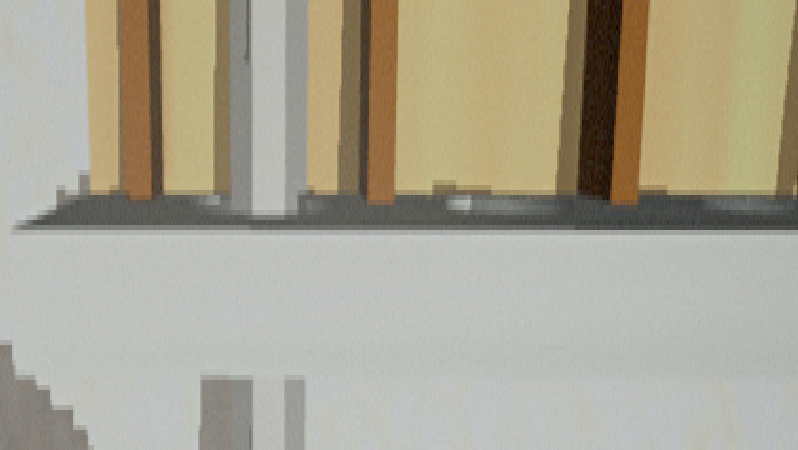

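move_arm:
  rows:
    - [[0, -35, 0], 0, 0]
    - [[0, -70, 0], 0, 0]
    - [[0, -70, 0], 0, 0]
    - [[0, -70, 0], 0, 0]
    - [[0, -70, 30], 0, 0]
    - [[0, -70, 45.5], 0, 0]
    - [[0, -70, 45.5], 0, 0]
    - [[0, -70, 45.5], 0, 0]

```text
clock: 6.75
position: [0.5262, -0.2077, 0.0489]
ee_rot: [0.705, -0.019, 0.709, 0.018]
contact_force: [-0.4, 0.1, -3.7]
width: 0.0111
```

```bash
python3 -c "
from h import *
im=viewer.get_image('scene')
gpos()
tohole(2,-.137,.0497)
save('s8',cv2.resize(im[130:300,170:370],None,fx=3.5,fy=3.5,interpolation=cv2.INTER_CUBIC))
"
```

```text
gauge xy -23.8 -140.0 z 48.8
t6.8 pos [ 0.5251 -0.2074  0.0488] zang 3.01 w 10.7 F [ 0.3  0.3 -3.5] shift [-0.9  3.   0.8] turn 0.0001
```

View pics/s8.png

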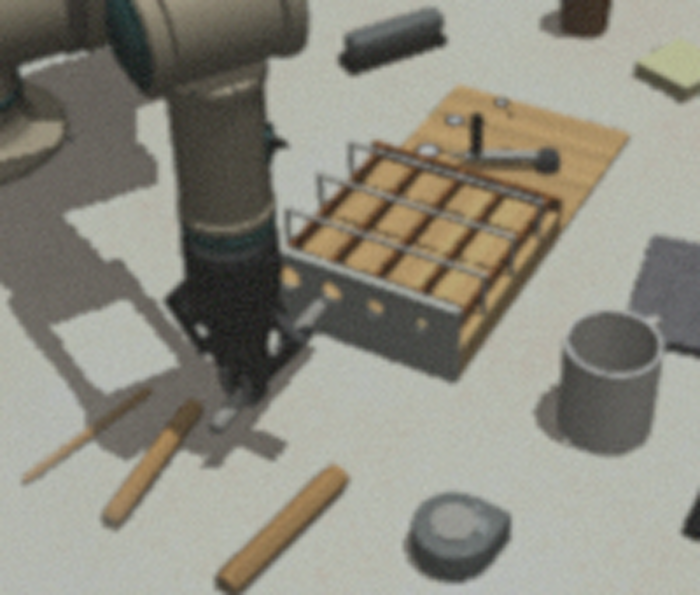

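Out and lined up with hole 2.

move_arm:
  rows:
    - [[-1, 10, 1], 0, 0]
    - [[-1, 22, 1], 0, 0]
    - [[-1, 35, 1], 0, 0]
    - [[-1, 52, 1], 0, 0]
    - [[-1, 70, 1], 0, 0]
    - [[-1, 70, 1], 0, 0]
    - [[-1, 70, 1], 0, 0]
    - [[-1, 70, 1], 0, 0]

```text
clock: 7.47
position: [0.5224, -0.137, 0.05]
ee_rot: [0.705, -0.019, 0.709, 0.018]
contact_force: [0.5, 0.1, -2.2]
width: 0.0105
```

```bash
python3 -c "
from h import *
gpos()
cal,im=lookw('w9',['steel_rod'],.055);
a=np.radians(YAW);g=np.array([np.cos(a),np.sin(a)])
for c in range(0,561,40):
  p=ray('w',(c,97),.052,cal)[:2]-O;print(c,(p@g*1e3).round(1),end=' | ')
tohole(2,-.137,.0497)
save('w9z',cv2.resize(im[60:150],None,fx=1.4,fy=5,interpolation=cv2.INTER_NEAREST))
"
```

```text
gauge xy -22.9 -69.5 z 50.0
t7.5 pos [ 0.5224 -0.137   0.05  ] zang 3.07 w 10.5 F [ 0.5  0.1 -2.2]
steel_rod 0.74 [282.3 187.9] [ 522.5 -130.3  115.9   14.    93.1]
0 -123.4 | 40 -109.0 | 80 -94.6 | 120 -80.2 | 160 -65.8 | 200 -51.4 | 240 -37.1 | 280 -22.7 | 320 -8.4 | 360 5.9 | 400 20.1 | 440 34.4 | 480 48.6 | 520 62.8 | 560 77.0 | t7.6 pos [ 0.5226 -0.1378  0.0499] zang 3.00 w 11.0 F [ 0.9  0.5 -3.3] shift [  0.3 -66.7  -0.3] turn 0.0001
```

View pics/w9z.png

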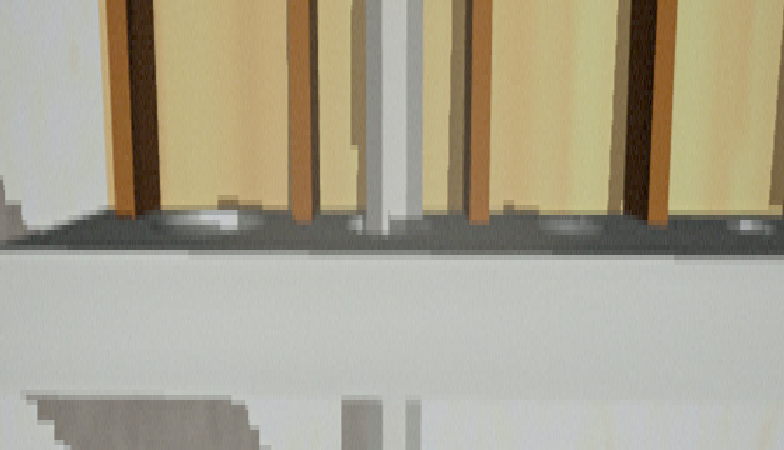

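The rod is through hole 2, about 42 mm past the plate and within ~1 mm of the lane centre. Drawing out and moving to hole 3.

move_arm:
  rows:
    - [[0, -35, 0], 0, 0]
    - [[0, -69, 0], 0, 0]
    - [[0, -69, 0], 0, 0]
    - [[0, -69, 0], 0, 0]
    - [[0, -69, 30], 0, 0]
    - [[0, -69, 45], 0, 0]
    - [[0, -69, 45], 0, 0]
    - [[0, -69, 45], 0, 0]

```text
clock: 8.23
position: [0.5711, -0.2036, 0.0493]
ee_rot: [0.704, -0.019, 0.71, 0.019]
contact_force: [-0.9, -0.0, -2.2]
width: 0.0109
```

```bash
python3 -c "
from h import *
im=viewer.get_image('scene')
tohole(3,-.137,.0497,-.0005)
gpos()
save('s10',cv2.resize(im[130:300,170:370],None,fx=3.5,fy=3.5,interpolation=cv2.INTER_CUBIC))
"
```

```text
t8.3 pos [ 0.5701 -0.2034  0.0492] zang 3.04 w 10.5 F [ 0.3  0.9 -2.9] shift [-0.6  1.3  1.2] turn 0.0007
gauge xy 21.3 -138.3 z 49.2
```

View pics/s10.png

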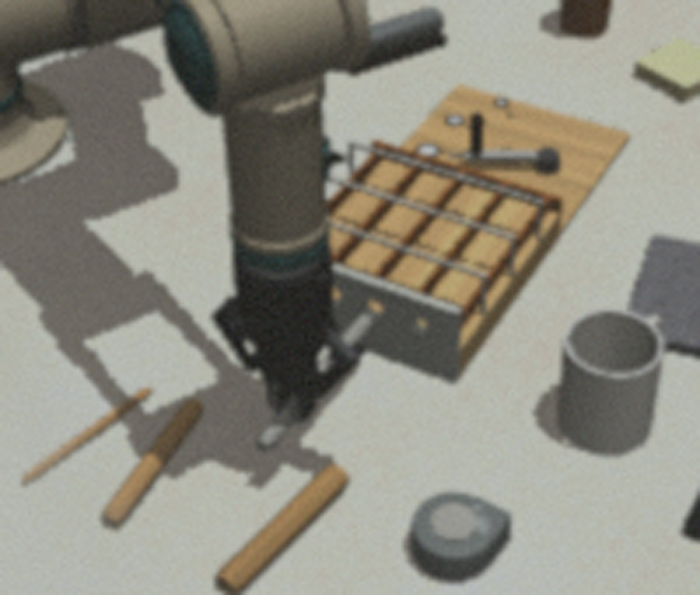

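move_arm:
  rows:
    - [[-0.6, 5, 1.4], 0, 0]
    - [[-0.6, 12, 1.4], 0, 0]
    - [[-0.6, 18, 1.4], 0, 0]
    - [[-0.6, 24, 1.4], 0, 0]
    - [[-0.6, 30, 1.4], 0, 0]
    - [[-0.6, 36, 1.4], 0, 0]
    - [[-0.6, 36, 1.4], 0, 0]

```text
clock: 8.87
position: [0.5692, -0.1658, 0.0498]
ee_rot: [0.704, -0.019, 0.71, 0.019]
contact_force: [-0.3, 0.3, -2.8]
width: 0.011
```

```bash
python3 -c "
from h import *
gpos();goto()
cal,im=lookw('w11',[],.055);
im=viewer.get_image('scene')
save('s11',cv2.resize(im[130:300,170:370],None,fx=3.5,fy=3.5,interpolation=cv2.INTER_CUBIC))
"
```

```text
gauge xy 22.4 -100.7 z 49.8
t8.9 pos [ 0.5692 -0.1658  0.0498] zang 3.09 w 11.0 F [-0.3  0.3 -2.8]
t8.9 pos [ 0.5692 -0.1658  0.0498] zang 3.09 w 11.0 F [-0.3  0.3 -2.8]
```

View pics/w11.png

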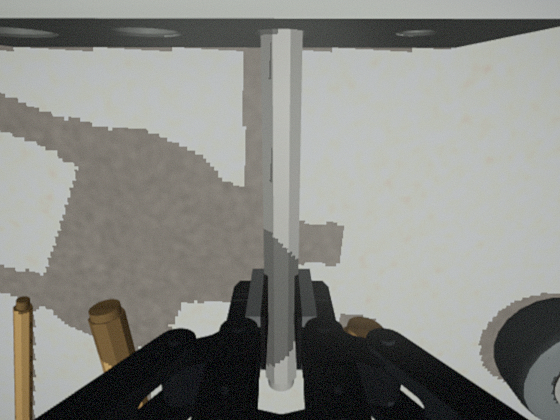

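move_arm:
  rows:
    - [[0, 12, 0.2], 0, 0]
    - [[0, 24, 0.2], 0, 0]
    - [[0, 36, 0.2], 0, 0]
    - [[0, 48, 0.2], 0, 0]
    - [[0, 60, 0.2], 0, 0]
    - [[0, 70, 0.2], 0, 0]
    - [[0, 78, 0.2], 0, 0]
    - [[0, 78, 0.2], 0, 0]

```text
clock: 9.63
position: [0.5653, -0.0871, 0.0499]
ee_rot: [0.704, -0.02, 0.71, 0.02]
contact_force: [-0.4, 0.3, -2.2]
width: 0.0105
```

```bash
python3 -c "
from h import *
gpos();goto()
cal,im=lookw('w12',[],.055);
"
```

```text
gauge xy 22.5 -21.9 z 49.9
t9.6 pos [ 0.5653 -0.0871  0.0499] zang 3.19 w 10.5 F [-0.4  0.3 -2.2]
t9.6 pos [ 0.5653 -0.0871  0.0499] zang 3.19 w 10.5 F [-0.4  0.3 -2.2]
```

View pics/w12.png

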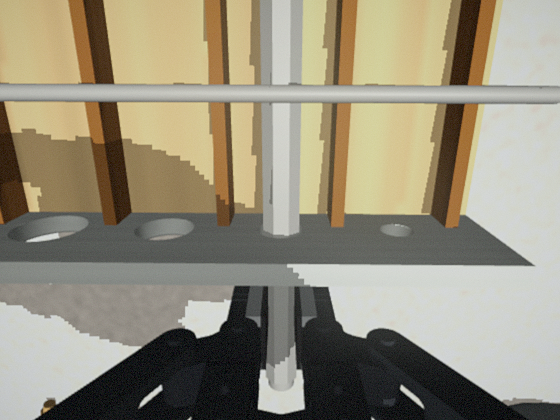

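The rod lies through hole 3 over the tray, past the first wire. Releasing, backing off and then pushing its tail.

move_arm:
  rows:
    - [[0, 0, 0], 0, 34]
    - [[0, 0, 0], 0, 34]
    - [[0, 0, 0], 0, 34]
    - [[0, -25, 0], 0, 34]
    - [[0, -60, 0], 0, 34]
    - [[0, -85, 0], 0, 34]
    - [[0, -85, 0], 0, 0]
    - [[0, -85, 0], 0, 0]

```text
clock: 10.35
position: [0.5706, -0.1749, 0.05]
ee_rot: [0.704, -0.019, 0.71, 0.018]
contact_force: [0.1, 1.1, 0.1]
width: 0.0106
```

```bash
python3 -c "
from h import *
gpos();goto()
cal,im=lookw('w13',[],.055);
im=viewer.get_image('scene')
save('s13',cv2.resize(im[130:300,170:370],None,fx=3.5,fy=3.5,interpolation=cv2.INTER_CUBIC))
"
```

```text
gauge xy 23.2 -109.9 z 50.0
t10.3 pos [ 0.5706 -0.1749  0.05  ] zang 2.99 w 10.6 F [0.1 1.1 0.1]
t10.3 pos [ 0.5706 -0.1749  0.05  ] zang 2.99 w 10.6 F [0.1 1.1 0.1]
```

View pics/w13.png

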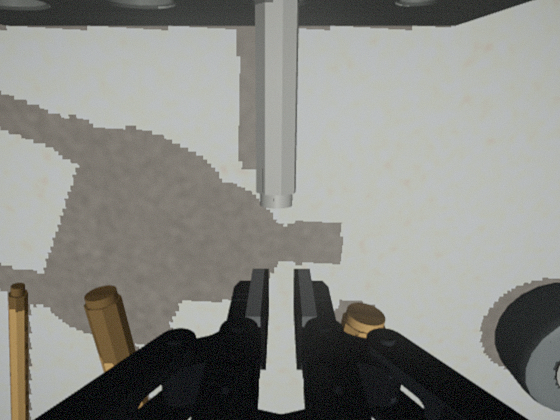

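View pics/s13.png

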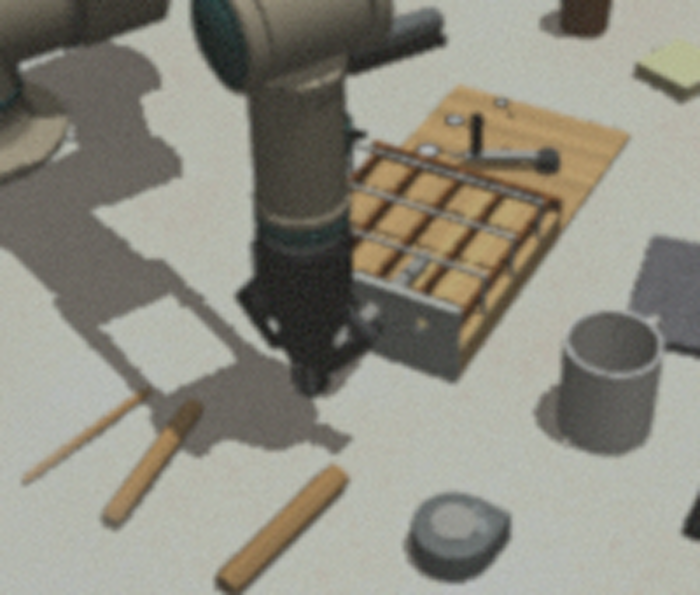

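The rod rests in hole 3 and the tray, with its tail at (277,205). Pushing the tail with shut fingers.

move_arm:
  rows:
    - [[4, 5, -0.7], 0, 0]
    - [[4, 15, -0.7], 0, 0]
    - [[4, 27, -0.7], 0, 0]
    - [[4, 39, -0.7], 0, 0]
    - [[4, 51, -0.7], 0, 0]
    - [[4, 63, -0.7], 0, 0]
    - [[4, 75, -0.7], 0, 0]
    - [[4, 80, -0.7], 0, 0]

```text
clock: 11.12
position: [0.5645, -0.0907, 0.046]
ee_rot: [0.703, -0.02, 0.71, 0.02]
contact_force: [-0.3, -1.3, -0.4]
width: -0.0002
```

```bash
python3 -c "
from h import *
gpos();goto()
cal,im=lookw('w14',[],.055);
"
```

```text
gauge xy 21.6 -25.4 z 46.0
t11.1 pos [ 0.5645 -0.0907  0.046 ] zang 3.22 w -0.2 F [-0.3 -1.3 -0.4]
t11.1 pos [ 0.5645 -0.0907  0.046 ] zang 3.22 w -0.2 F [-0.3 -1.3 -0.4]
```

View pics/w14.png

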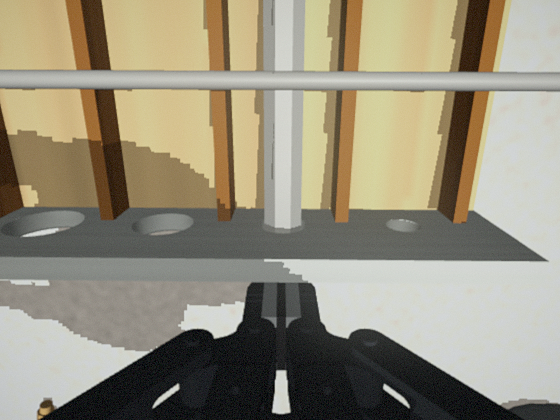

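move_arm:
  rows:
    - [[0, 5, 0], 0, 0]
    - [[0, 10, 0], 0, 0]
    - [[0, 13, 0], 0, 0]
    - [[0, 15, 0], 0, 0]
    - [[0, 16, 0], 0, 0]
    - [[0, 16, 0], 0, 0]

```text
clock: 11.67
position: [0.5639, -0.0768, 0.0462]
ee_rot: [0.704, -0.021, 0.71, 0.019]
contact_force: [-0.4, -6.3, -0.4]
width: 0.0001
```

```bash
python3 -c "
from h import *
gpos();goto()
cal,im=lookw('w15',[],.055);
im=viewer.get_image('scene')
save('s15',cv2.resize(im[130:300,170:370],None,fx=3.5,fy=3.5,interpolation=cv2.INTER_CUBIC))
"
```

```text
gauge xy 21.7 -11.5 z 46.2
t11.7 pos [ 0.5639 -0.0768  0.0462] zang 3.29 w 0.1 F [-0.4 -6.3 -0.4]
t11.7 pos [ 0.5639 -0.0768  0.0462] zang 3.29 w 0.1 F [-0.4 -6.3 -0.4]
```

View pics/w15.png

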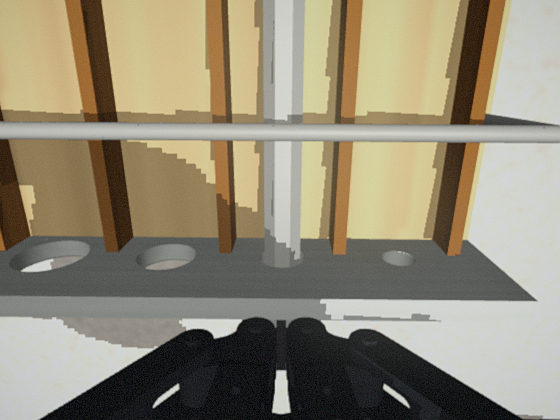

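Fingers met the plate at about 6 N, so the tail should be flush. Backing off to look.

move_arm:
  rows:
    - [[0, -35, 0], 0, 0]
    - [[-10, -70, 0], 0, 0]
    - [[-20, -105, 0], 0, 0]
    - [[-20, -105, 0], 0, 0]
    - [[-20, -105, 0], 0, 0]

```text
clock: 12.18
position: [0.5706, -0.1835, 0.0669]
ee_rot: [0.704, -0.02, 0.71, 0.018]
contact_force: [0.6, 0.2, 0.8]
width: -0.0001
```

```bash
python3 -c "
from h import *
gpos();goto()
cal,im=lookw('w16',[],.055);
print(proj(np.r_[gw(.023,0),.055],cal))
save('w16z',cv2.resize(im[0:80,180:460],None,fx=2.8,fy=5,interpolation=cv2.INTER_CUBIC))
"
```

```text
gauge xy 22.9 -118.5 z 66.9
t12.2 pos [ 0.5706 -0.1835  0.0669] zang 3.03 w -0.1 F [0.6 0.2 0.8]
t12.2 pos [ 0.5706 -0.1835  0.0669] zang 3.03 w -0.1 F [0.6 0.2 0.8]
[280.20755279 -19.50921691]
```

View pics/w16z.png

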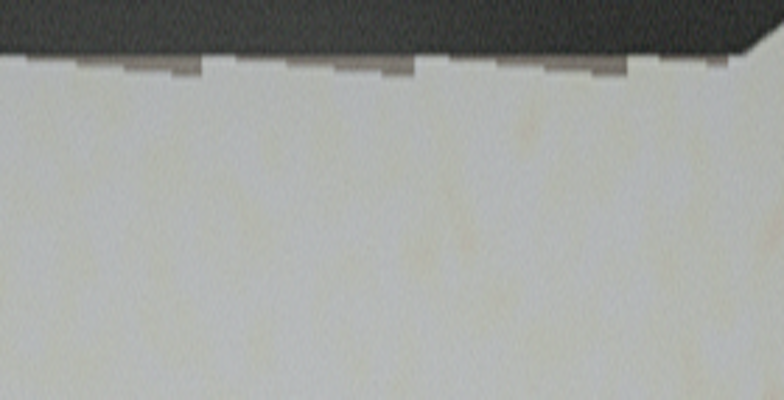

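move_arm:
  rows:
    - [[0, 20, 0], 0, 0]
    - [[0, 33, 0], 0, 0]
    - [[0, 33, 0], 0, 0]
    - [[0, 33, 0], 0, 0]

```text
clock: 12.57
position: [0.5675, -0.1471, 0.0661]
ee_rot: [0.703, -0.021, 0.71, 0.02]
contact_force: [-0.4, 0.8, -0.2]
width: -0.0001
```

```bash
python3 -c "
from h import *
gpos();goto()
cal,im=lookw('w17',[],.055);
print(proj(np.r_[gw(.023,0),.055],cal))
save('w17z',cv2.resize(im[0:110,180:460],None,fx=2.8,fy=5,interpolation=cv2.INTER_CUBIC))
"
```

```text
gauge xy 21.6 -82.0 z 66.1
t12.6 pos [ 0.5675 -0.1471  0.0661] zang 3.29 w -0.1 F [-0.4  0.8 -0.2]
t12.6 pos [ 0.5675 -0.1471  0.0661] zang 3.29 w -0.1 F [-0.4  0.8 -0.2]
[284.35040997  88.00188302]
```

View pics/w17z.png

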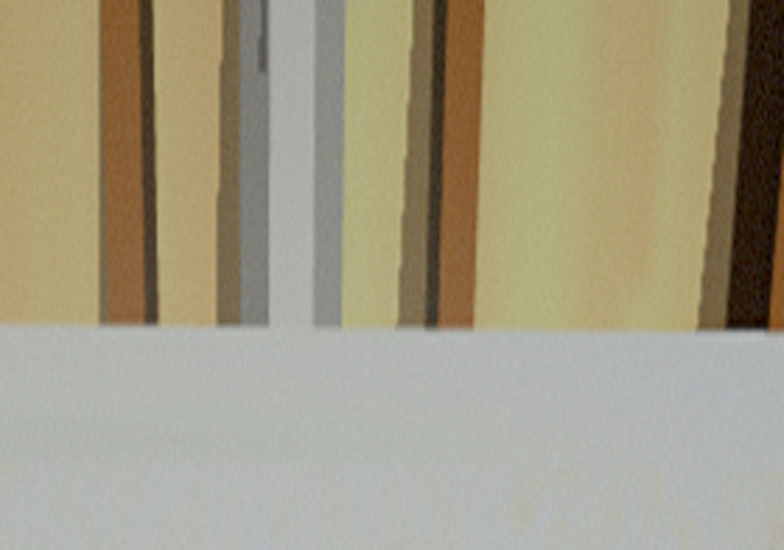

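move_arm:
  rows:
    - [[12, -12, 0], 0, 0]
    - [[21, -23, 0], 0, 0]
    - [[21, -23, 0], 0, 0]
    - [[21, -23, 0], 0, 0]

```text
clock: 12.95
position: [0.5682, -0.1721, 0.0438]
ee_rot: [0.703, -0.019, 0.711, 0.019]
contact_force: [0.2, -0.4, 0.6]
width: 0.0001
```

```bash
python3 -c "
from h import *
gpos();goto()
cal,im=lookw('w18',[],.055);
print(proj(np.r_[gw(.023,0),.055],cal))
save('w18z',cv2.resize(im[0:80,140:420],None,fx=2.8,fy=5,interpolation=cv2.INTER_CUBIC))
"
```

```text
gauge xy 21.1 -107.0 z 43.8
t12.9 pos [ 0.5682 -0.1721  0.0438] zang 3.13 w 0.1 F [ 0.2 -0.4  0.6]
t12.9 pos [ 0.5682 -0.1721  0.0438] zang 3.13 w 0.1 F [ 0.2 -0.4  0.6]
[285.84076605   4.2937167 ]
```

View pics/w18z.png

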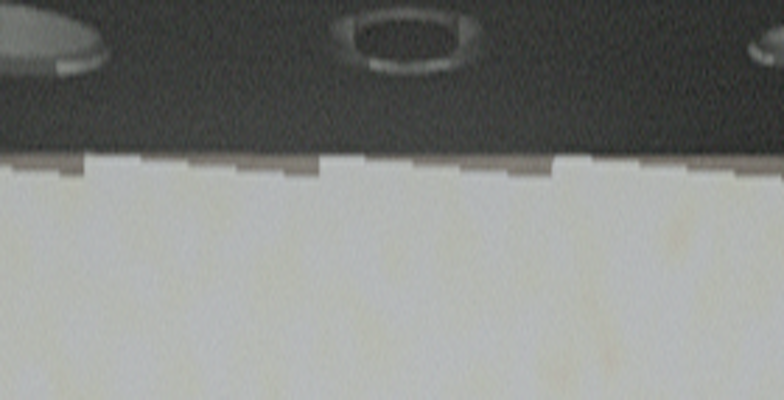

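The end face of the steel rod shows dark inside the hole 3 ring at about (284,8), with a thin lit rim below it, so it is flush or just inside. For margin I'll press lightly on the rod from above, behind the plate, and drag it a few mm further in.

move_arm:
  rows:
    - [[-35, 0, 1.5], 0, 0]
    - [[-58, 0, 1.5], 0, 0]
    - [[-58, 40, 1.5], 0, 0]
    - [[-58, 80, 1.5], 0, 0]
    - [[-58, 115, 1.5], 0, 0]
    - [[-58, 130, 1.5], 0, 0]
    - [[-58, 130, 1.5], 0, 0]
    - [[-50, 130, 1.5], 0, 0]

```text
clock: 13.67
position: [0.5648, -0.0416, 0.0957]
ee_rot: [0.704, -0.021, 0.709, 0.019]
contact_force: [-0.4, 0.6, -0.6]
width: 0.0
```

```bash
python3 -c "
from h import *
gpos();goto()
cal,im=lookw('w19',[],.055);
"
```

```text
gauge xy 24.5 23.6 z 95.7
t13.7 pos [ 0.5648 -0.0416  0.0957] zang 3.27 w 0.0 F [-0.4  0.6 -0.6]
t13.7 pos [ 0.5648 -0.0416  0.0957] zang 3.27 w 0.0 F [-0.4  0.6 -0.6]
```

View pics/w19.png

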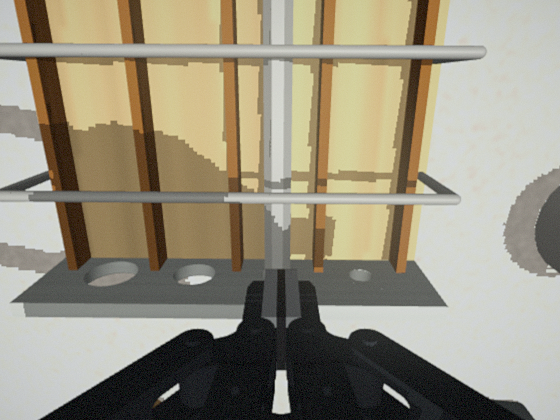

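move_arm:
  rows:
    - [[15, 2, -1.5], 0, 0]
    - [[28, 2, -1.5], 0, 0]
    - [[34, 2, -1.5], 0, 0]
    - [[37, 2, -1.5], 0, 0]
    - [[39, 2, -1.5], 0, 0]
    - [[40, 2, -1.5], 0, 0]
    - [[40, 2, -1.5], 0, 0]

```text
clock: 14.3
position: [0.5622, -0.0417, 0.0583]
ee_rot: [0.704, -0.02, 0.71, 0.018]
contact_force: [-7.7, 2.2, 31.1]
width: 0.0002
```

move_arm:
  rows:
    - [[0, 3, 0], 0, 0]
    - [[0, 6, 0], 0, 0]
    - [[0, 9, 0], 0, 0]
    - [[0, 12, 0], 0, 0]
    - [[0, 12, 0], 0, 0]

```text
clock: 14.72
position: [0.5622, -0.0305, 0.0583]
ee_rot: [0.704, -0.021, 0.709, 0.018]
contact_force: [-0.8, -2.5, 5.3]
width: -0.0006
```

move_arm:
  rows:
    - [[-30, 0, 0], 0, 0]
    - [[-45, 0, 0], 0, 0]
    - [[-45, -35, 0], 0, 0]
    - [[-45, -75, 0], 0, 0]
    - [[-45, -110, 0], 0, 0]
    - [[-20, -139, 0], 0, 0]
    - [[14, -139, 0], 0, 0]
    - [[14, -139, 0], 0, 0]

```text
clock: 15.38
position: [0.5649, -0.169, 0.0383]
ee_rot: [0.7, -0.017, 0.714, 0.019]
contact_force: [-1.7, 0.6, -1.2]
width: 0.0
```

```bash
python3 -c "
from h import *
gpos();goto()
cal,im=lookw('w20',[],.055);
print(proj(np.r_[gw(.023,0),.055],cal))
save('w20z',cv2.resize(im[0:80,140:420],None,fx=2.8,fy=5,interpolation=cv2.INTER_CUBIC))
"
```

```text
gauge xy 17.9 -103.6 z 38.3
t15.4 pos [ 0.5649 -0.169   0.0383] zang 2.93 w 0.0 F [-1.7  0.6 -1.2]
t15.4 pos [ 0.5649 -0.169   0.0383] zang 2.93 w 0.0 F [-1.7  0.6 -1.2]
[294.62658198  13.12833322]
```

View pics/w20z.png

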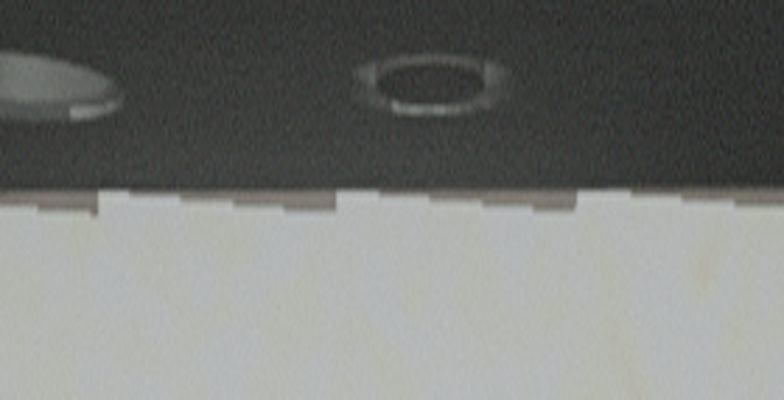

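```bash
python3 -c "
from h import *
goto((.53,-.26,.16),0)"
```

```text
t15.4 pos [ 0.566  -0.1683  0.0406] zang 3.01 w -0.2 F [-0.7  1.2  0.2] shift [-118.9  -89.5  -42.8] turn 0.0526
```

move_arm:
  rows:
    - [[-40, -30, -15], 0.05, 60]
    - [[-80, -60, -30], 0.05, 60]
    - [[-119, -90, -43], 0.05, 60]
    - [[-119, -90, -43], 0.05, 60]
    - [[-119, -90, -43], 0.05, 60]
    - [[-119, -90, -43], 0.05, 60]

```text
clock: 15.93
position: [0.5307, -0.2606, 0.1627]
ee_rot: [0.702, -0.001, 0.712, 0.001]
contact_force: [0.3, 1.0, -0.2]
width: 0.0599
```

```bash
python3 -c "
from h import *
lookw('w21',['dowel_a'],.01)"
```

```text
t15.9 pos [ 0.5307 -0.2606  0.1627] zang 0.11 w 59.9 F [ 0.3  1.  -0.2]
dowel_a 0.93 [388.9 199.5] [ 615.  -279.5  137.7   26.8   84.6]
dowel_a 0.8 [219.9 201.4] [ 480.1 -279.   143.6   21.2   98. ]
dowel_a 0.61 [140.4 201.1] [ 411.8 -277.   138.    11.9   81.2]
```

View pics/w21.png

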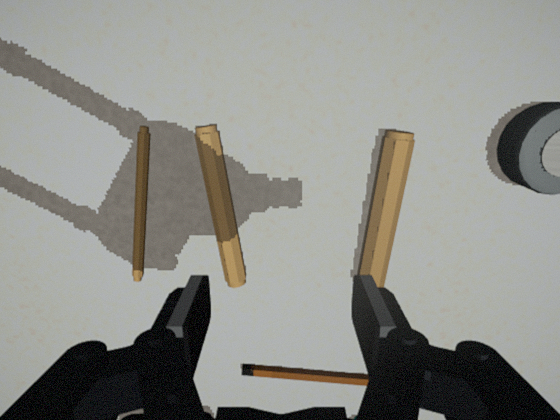

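```bash
python3 -c "
from h import *
goto((.6114,-.3173,.004),-5.3)"
```

```text
t16.0 pos [ 0.5295 -0.2587  0.1598] zang 0.20 w 59.9 F [ 0.3  0.6 -0.3] shift [154.2 -59.3  84.5] turn 0.0960
```

move_arm:
  rows:
    - [[30, -30, 40], 0.096, 48]
    - [[50, -59, 84], 0.096, 48]
    - [[80, -59, 84], 0.096, 48]
    - [[100, -59, 84.5], 0.096, 48]
    - [[125, -59, 84.5], 0.096, 48]
    - [[145, -59, 84.5], 0.096, 48]
    - [[154, -59, 84.5], 0.096, 48]
    - [[155, -59, 84.5], 0.096, 48]

```text
clock: 16.7
position: [0.6099, -0.3143, -0.0002]
ee_rot: [0.698, 0.034, 0.715, -0.03]
contact_force: [-0.3, 0.4, 0.0]
width: 0.0478
```

```bash
python3 -c "
from h import *
goto((.6114,-.3173,.004),-5.3)"
```

```text
t16.7 pos [ 6.099e-01 -3.143e-01 -2.000e-04] zang -5.21 w 47.8 F [-0.3  0.4  0. ] shift [-4.3 -2.9  1.7] turn 0.0015
```

move_arm:
  rows:
    - [[-4, -3, 1.5], 0, 48]
    - [[-4, -3, 1.5], 0, 48]
    - [[-4, -3, 1.5], 0, 48]

```text
clock: 16.95
position: [0.6123, -0.3178, 0.0054]
ee_rot: [0.699, 0.034, 0.714, -0.03]
contact_force: [0.0, 0.1, -0.2]
width: 0.0479
```

```bash
python3 -c "
from h import *
s,Q=goto((.6114,-.3173,.004),-5.3);print(Q.round(4))"
```

```text
t16.9 pos [ 0.6123 -0.3178  0.0054] zang -5.20 w 47.9 F [ 0.   0.1 -0.2] shift [ 1.5  0.4 -0.9] turn 0.0018
[[-0.021   0.0906  0.9957]
 [ 0.0054  0.9959 -0.0906]
 [-0.9998  0.0035 -0.0214]]
```

move_arm:
  rows:
    - [[1, 0, 0], 0, 0]
    - [[1, 0, 0], 0, 0]
    - [[1, 0, 0], 0, 0]
    - [[1, 0, 0], 0, 0]
    - [[1, 0, 0], 0, 0]
  force: 70

```text
clock: 17.37
position: [0.613, -0.3184, 0.0061]
ee_rot: [0.7, 0.033, 0.713, -0.031]
contact_force: [-0.2, 0.3, 6.3]
width: 0.0209
```

```bash
python3 -c "
from h import *
s,Q=goto((.6114,-.3173,.004),-5.3)
lookw('w22',['dowel_a'],.012)"
```

```text
t17.4 pos [ 0.613  -0.3184  0.0061] zang -5.20 w 20.9 F [-0.2  0.3  6.3] shift [ 2.1  0.9 -1.7] turn 0.0018
t17.4 pos [ 0.613  -0.3184  0.0061] zang -5.20 w 20.9 F [-0.2  0.3  6.3]
dowel_a 0.78 [282.1 168.8] [ 616.  -285.2  149.7   24.1   85.2]
dowel_a 0.72 [ 15.3 336.6] [ 498.6 -326.9   56.2   18.6   70.9]
```

View pics/w22.png

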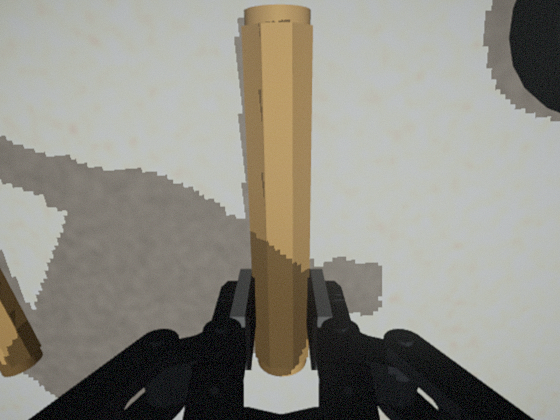

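move_arm:
  rows:
    - [[-20, 0, 0], 0, 0]
    - [[-50, 0, 0], 0, 0]
    - [[-60, 0, 0], 0, 0]
    - [[-60, 0, 0], 0, 0]
    - [[-60, 0, 0], 0, 0]

```text
clock: 17.88
position: [0.6142, -0.3187, 0.0663]
ee_rot: [0.7, 0.033, 0.713, -0.031]
contact_force: [-1.1, 0.3, -0.9]
width: 0.021
```

```bash
python3 -c "
from h import *
lookw('w23',['dowel_a'],.07)
tohole(1,-.127,.0495,-.0005)"
```

```text
t17.9 pos [ 0.6142 -0.3187  0.0663] zang -5.20 w 21.0 F [-1.1  0.3 -0.9]
dowel_a 0.95 [ 43.7 194.5] [ 524.9 -268.    95.4   17.6   97.8]
dowel_a 0.56 [280.4 171.7] [ 617.1 -286.3  152.    24.7   85.5]
t18.0 pos [ 0.613  -0.3179  0.0643] zang -5.20 w 20.6 F [-0.3  0.3 -0.9] shift [  18.4  108.3 -144.2] turn -0.1431
```

View pics/w23.png

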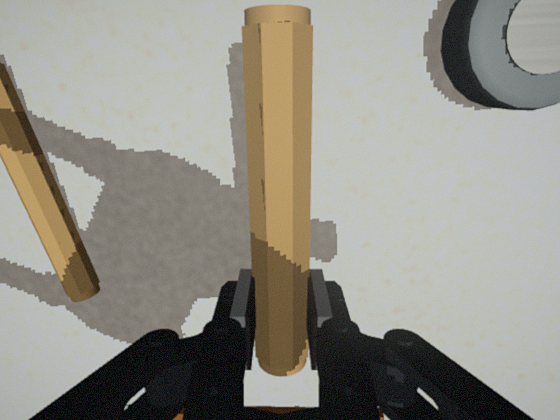

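move_arm:
  rows:
    - [[4, 20, -35], -0.143, 0]
    - [[8, 45, -75], -0.143, 0]
    - [[14, 70, -110], -0.143, 0]
    - [[18, 90, -140], -0.143, 0]
    - [[18, 108, -144], -0.143, 0]
    - [[18, 108, -144], -0.143, 0]
    - [[18, 108, -144], -0.143, 0]

```text
clock: 18.57
position: [0.4779, -0.196, 0.0489]
ee_rot: [0.699, -0.016, 0.715, 0.021]
contact_force: [0.0, 0.1, -0.9]
width: 0.0205
```

```bash
python3 -c "
from h import *
gpos()
lookw('w24',['dowel_a'],.055)
tohole(1,-.127,.0495,-.0005)"
```

```text
gauge xy -70.4 -126.1 z 48.9
t18.6 pos [ 0.4779 -0.196   0.0489] zang 3.07 w 20.5 F [ 0.   0.1 -0.9]
dowel_a 0.88 [173.3 292.2] [ 433.2 -198.8   34.3    7.4   80.9]
dowel_a 0.71 [280.4 169.1] [ 476.2 -162.7  149.4   23.8   93.8]
dowel_a 0.67 [280.8 391.3] [ 480.5 -246.8   24.4   14.3   97.6]
t18.7 pos [ 0.48   -0.198   0.0495] zang 3.00 w 21.3 F [ 0.5 -0.3 -1.3] shift [ 0.   1.2 -1.1] turn 0.0001
```

View pics/w24.png

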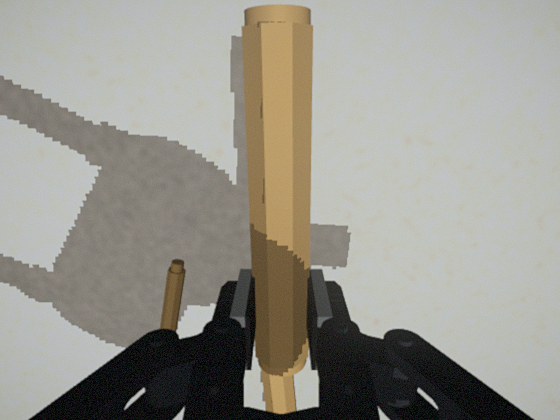

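move_arm:
  rows:
    - [[0, 6, -0.3], 0, 0]
    - [[0, 14, -0.3], 0, 0]
    - [[0, 20, -0.3], 0, 0]
    - [[0, 26, -0.3], 0, 0]
    - [[0, 32, -0.3], 0, 0]
    - [[0, 38, -0.3], 0, 0]
    - [[0, 38, -0.3], 0, 0]

```text
clock: 19.25
position: [0.4773, -0.1586, 0.0497]
ee_rot: [0.699, -0.017, 0.714, 0.021]
contact_force: [-1.0, 0.5, -0.4]
width: 0.0211
```

```bash
python3 -c "
from h import *
gpos()
lookw('w25',[],.055)
tohole(1,-.022,.0495,-.0005)"
```

```text
gauge xy -69.1 -88.7 z 49.7
t19.2 pos [ 0.4773 -0.1586  0.0497] zang 3.06 w 21.1 F [-1.   0.5 -0.4]
t19.3 pos [ 0.4776 -0.1593  0.0498] zang 3.07 w 20.8 F [ 0.  -0.3 -0.3] shift [ 0.7 67.4 -0.6] turn 0.0012
```

View pics/w25.png

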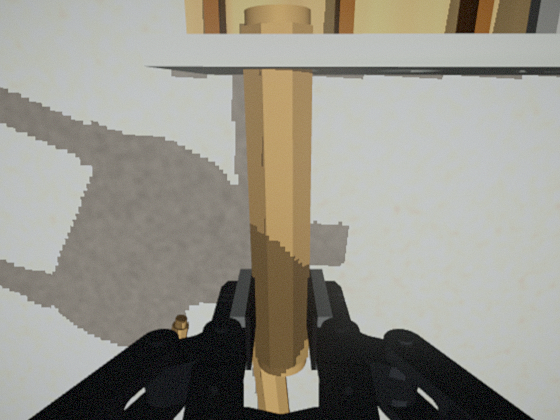

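move_arm:
  rows:
    - [[0, 12, -0.2], 0, 0]
    - [[0, 24, -0.2], 0, 0]
    - [[0, 36, -0.2], 0, 0]
    - [[0, 48, -0.2], 0, 0]
    - [[0, 60, -0.2], 0, 0]
    - [[0, 67, -0.2], 0, 0]
    - [[0, 67, -0.2], 0, 0]

```text
clock: 19.88
position: [0.4733, -0.0905, 0.0502]
ee_rot: [0.699, -0.017, 0.714, 0.022]
contact_force: [0.6, 0.5, -0.3]
width: 0.0212
```

move_arm:
  rows:
    - [[0, 0, 0], 0, 44]
    - [[0, 0, 0], 0, 44]
    - [[0, 0, 0], 0, 44]
    - [[0, -25, 0], 0, 44]
    - [[0, -55, 0], 0, 44]
    - [[4, -65, 0], 0, 44]
    - [[4, -65, 0], 0, 0]
    - [[4, -65, 0], 0, 0]

```text
clock: 20.55
position: [0.4762, -0.1555, 0.0453]
ee_rot: [0.699, -0.016, 0.715, 0.021]
contact_force: [-0.9, -0.3, -1.0]
width: 0.0206
```

```bash
python3 -c "
from h import *
gpos()
lookw('w26',[],.055)
tohole(1,-.025,.0455)"
```

```text
gauge xy -70.0 -85.5 z 45.3
t20.6 pos [ 0.4762 -0.1555  0.0453] zang 3.05 w 20.6 F [-0.9 -0.3 -1. ]
t20.6 pos [ 0.476  -0.1548  0.0454] zang 3.11 w 13.1 F [-0.7 -0.1  0.4] shift [ 0.4 59.8  1.2] turn 0.0020
```

View pics/w26.png

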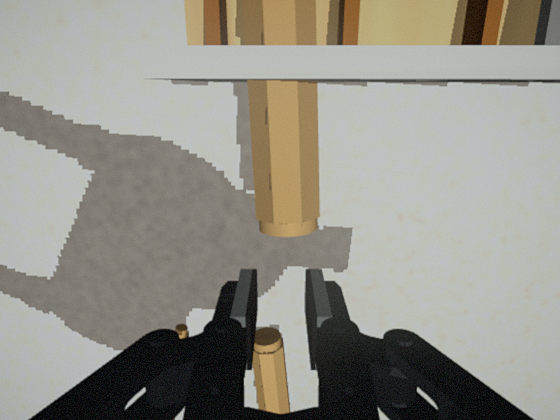

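move_arm:
  rows:
    - [[0, 8, 1], 0, 0]
    - [[0, 16, 1], 0, 0]
    - [[0, 25, 1], 0, 0]
    - [[0, 35, 1], 0, 0]
    - [[0, 53, 1], 0, 0]
    - [[0, 73, 1], 0, 0]
    - [[0, 73, 1], 0, 0]
    - [[0, 73, 1], 0, 0]

```text
clock: 21.27
position: [0.473, -0.0812, 0.0463]
ee_rot: [0.699, -0.019, 0.715, 0.022]
contact_force: [-0.4, -4.6, -0.9]
width: 0.0002
```

```bash
python3 -c "
from h import *
gpos()
lookw('w27',[],.055)
tohole(1,-.025,.0455)"
```

```text
gauge xy -69.3 -11.2 z 46.3
t21.3 pos [ 0.473  -0.0812  0.0463] zang 3.34 w 0.2 F [-0.4 -4.6 -0.9]
t21.3 pos [ 0.4731 -0.0812  0.0463] zang 3.29 w 0.0 F [-0.2 -4.1 -0.3] shift [  0.7 -13.8   0.2] turn 0.0051
```

View pics/w27.png

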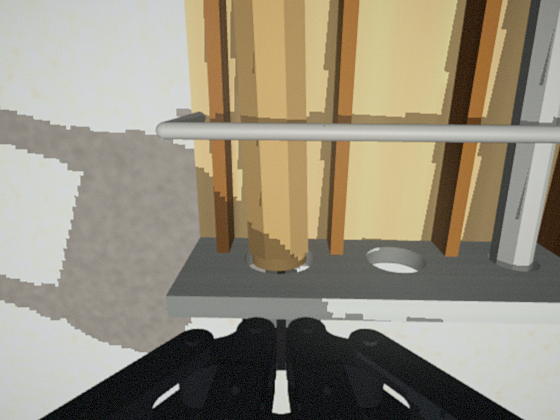

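move_arm:
  rows:
    - [[0, -35, 2], 0, 0]
    - [[2, -65, 23], 0, 0]
    - [[2, -94, 43], 0, 0]
    - [[2, -94, 43], 0, 0]
    - [[2, -94, 43], 0, 0]

```text
clock: 21.73
position: [0.5225, -0.1729, 0.0426]
ee_rot: [0.699, -0.018, 0.714, 0.022]
contact_force: [-0.7, 0.4, -0.6]
width: 0.0
```

```bash
python3 -c "
from h import *
gpos()
cal,im=lookw('w28',[],.055)
save('w28z',cv2.resize(im[0:80],None,fx=1.4,fy=5,interpolation=cv2.INTER_CUBIC))
goto()"
```

```text
gauge xy -24.7 -105.4 z 42.6
t21.7 pos [ 0.5225 -0.1729  0.0426] zang 3.21 w 0.0 F [-0.7  0.4 -0.6]
t21.8 pos [ 0.5209 -0.1717  0.0424] zang 3.26 w -0.1 F [-0.4 -0.3  0.2]
```

View pics/w28z.png

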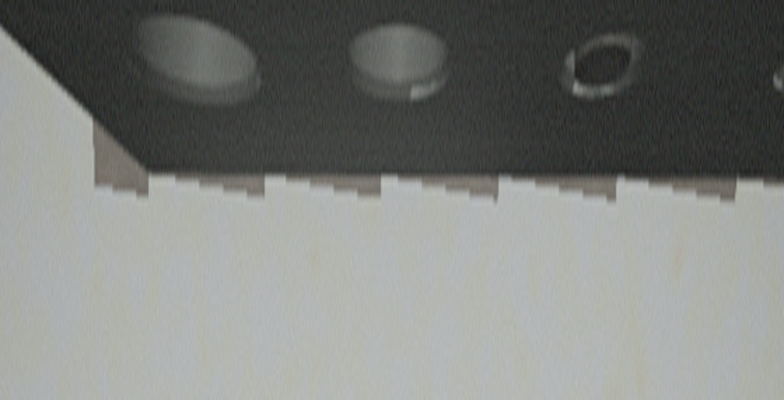

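Hole 1 looks empty at the front, like hole 2, so the thick dowel's momentum carried it inside. The steel end still shows near the front at hole 3, about (430,13), so I'll come back to it. Next is the 20 mm dowel.

```bash
python3 -c "
from h import *
goto((.4853,-.3166,.08),8)"
```

```text
t21.8 pos [ 0.5209 -0.1717  0.0424] zang 3.26 w -0.1 F [-0.4 -0.3  0.2] shift [ -37.7 -142.4  -44.6] turn -0.0827
```

move_arm:
  rows:
    - [[-30, -30, -10], -0.083, 44]
    - [[-38, -65, -25], -0.083, 44]
    - [[-38, -100, -45], -0.083, 44]
    - [[-38, -142, -45], -0.083, 44]
    - [[-38, -142, -45], -0.083, 44]
    - [[-38, -142, -45], -0.083, 44]

```text
clock: 22.28
position: [0.4843, -0.3163, 0.0803]
ee_rot: [0.697, -0.045, 0.714, 0.052]
contact_force: [0.0, 0.8, 0.6]
width: 0.044
```

```bash
python3 -c "
from h import *
lookw('w29',['dowel_a'],.01)
goto((.4853,-.3166,.004),8)"
```

```text
t22.3 pos [ 0.4843 -0.3163  0.0803] zang 7.88 w 44.0 F [0.  0.8 0.6]
dowel_a 0.93 [284.5 150.5] [ 479.7 -279.2  143.8   19.    97.8]
dowel_a 0.92 [167.2 131.2] [ 410.7 -278.1  137.5   10.2   80.7]
t22.4 pos [ 0.4841 -0.3139  0.0799] zang 8.04 w 43.9 F [-0.8 -0.5 -0.3] shift [75.9 -3.8  2.6] turn 0.0007
```

View pics/w29.png

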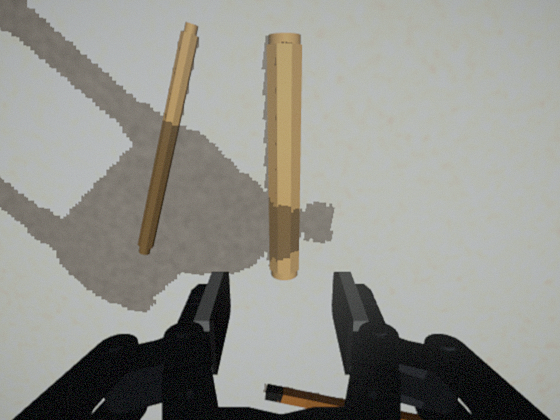

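move_arm:
  rows:
    - [[35, -3, 1.5], 0, 44]
    - [[62, -3, 1.5], 0, 44]
    - [[74, -3, 1.5], 0, 44]
    - [[75, -3, 1.5], 0, 44]
    - [[75, -3, 1.5], 0, 0]
    - [[75, -3, 1.5], 0, 0]
    - [[75, -3, 1.5], 0, 0]
    - [[75, -3, 1.5], 0, 0]

```text
clock: 23.05
position: [0.485, -0.3162, 0.0063]
ee_rot: [0.697, -0.047, 0.713, 0.053]
contact_force: [-0.0, 0.8, -1.1]
width: 0.0158
```

```bash
python3 -c "
from h import *
s,Q=goto();print(Q[2].round(4))"
```

```text
t23.1 pos [ 0.485  -0.3162  0.0063] zang 8.07 w 15.8 F [-0.   0.8 -1.1]
[-0.9997  0.0105 -0.0221]
```

move_arm:
  rows:
    - [[-20, 0, 0], 0, 0]
    - [[-46, 0, 0], 0, 0]
    - [[-46, 0, 0], 0, 0]
    - [[-46, 0, 0], 0, 0]

```text
clock: 23.38
position: [0.4874, -0.3177, 0.0544]
ee_rot: [0.699, -0.048, 0.712, 0.052]
contact_force: [-0.4, 0.2, -0.4]
width: 0.0158
```

```bash
python3 -c "
from h import *
lookw('w30',['dowel_a'],.055)
tohole(2,-.126,.0515,-.0003)"
```

```text
t23.4 pos [ 0.4874 -0.3177  0.0544] zang 8.07 w 15.8 F [-0.4  0.2 -0.4]
dowel_a 0.77 [280.8 164. ] [ 482.9 -283.7  149.9   19.8   97.9]
dowel_a 0.76 [147.6 132.7] [ 427.3 -267.7  104.3    8.2   80.7]
t23.5 pos [ 0.4857 -0.3164  0.0522] zang 8.06 w 15.9 F [ 0.6  0.5 -0.5] shift [  0.7 116.2  56.1] turn 0.0883
```

View pics/w30.png

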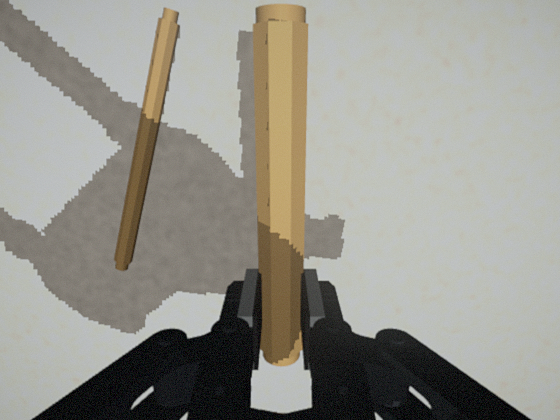

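move_arm:
  rows:
    - [[0.5, 30, 20], 0.088, 0]
    - [[0.5, 60, 45], 0.088, 0]
    - [[0.5, 90, 56], 0.088, 0]
    - [[0.5, 116, 56], 0.088, 0]
    - [[0.5, 116, 56], 0.088, 0]
    - [[0.5, 116, 56], 0.088, 0]

```text
clock: 23.98
position: [0.5238, -0.1918, 0.0506]
ee_rot: [0.698, -0.016, 0.716, 0.023]
contact_force: [0.9, -1.0, -0.1]
width: 0.0161
```

```bash
python3 -c "
from h import *
viewer.get_image('scene')
tohole(2,-.126,.0515,-.0003);gpos()
im=viewer.get_image('scene')
save('s31',cv2.resize(im[130:300,170:370],None,fx=3.5,fy=3.5,interpolation=cv2.INTER_CUBIC))"
```

```text
t24.0 pos [ 0.5244 -0.1932  0.0509] zang 3.10 w 15.9 F [-0.3 -0.5  0.2] shift [-0.6 -0.2  0.5] turn 0.0017
gauge xy -23.8 -125.8 z 50.9
```

View pics/s31.png

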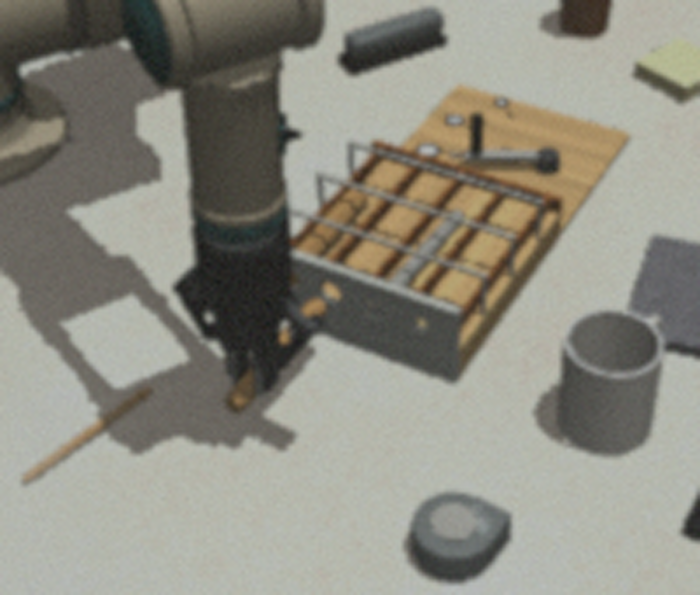

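move_arm:
  rows:
    - [[-0.6, 6, 0.5], 0, 0]
    - [[-0.6, 12, 0.5], 0, 0]
    - [[-0.6, 18, 0.5], 0, 0]
    - [[-0.6, 24, 0.5], 0, 0]
    - [[-0.6, 30, 0.5], 0, 0]
    - [[-0.6, 36, 0.5], 0, 0]
    - [[-0.6, 36, 0.5], 0, 0]

```text
clock: 24.67
position: [0.5229, -0.1567, 0.052]
ee_rot: [0.698, -0.016, 0.715, 0.022]
contact_force: [-0.2, 0.2, -0.6]
width: 0.0163
```

```bash
python3 -c "
from h import *
lookw('w32',[],.055);gpos()
tohole(2,-.022,.0515,-.0003)"
```

```text
t24.7 pos [ 0.5229 -0.1567  0.052 ] zang 3.08 w 16.3 F [-0.2  0.2 -0.6]
gauge xy -23.2 -89.8 z 52.0
t24.7 pos [ 0.5232 -0.1573  0.052 ] zang 3.09 w 15.9 F [-0.1 -0.4 -0.8] shift [ 1.1 67.8 -0. ] turn 0.0016
```

View pics/w32.png

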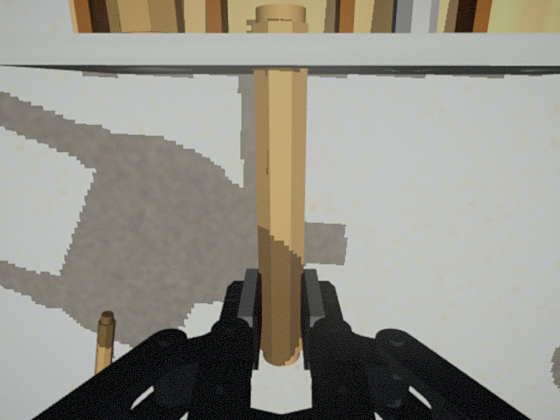

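The tip is through hole 2. Continuing in, then releasing, backing off and pushing.

move_arm:
  rows:
    - [[0, 12, 0], 0, 0]
    - [[0, 24, 0], 0, 0]
    - [[0, 36, 0], 0, 0]
    - [[0, 48, 0], 0, 0]
    - [[0, 60, 0], 0, 0]
    - [[0, 67, 0], 0, 0]
    - [[0, 67, 0], 0, 0]

```text
clock: 25.3
position: [0.5191, -0.0884, 0.0526]
ee_rot: [0.698, -0.017, 0.716, 0.023]
contact_force: [-0.4, -0.5, 0.3]
width: 0.0157
```

move_arm:
  rows:
    - [[0, 0, 0], 0, 40]
    - [[0, 0, 0], 0, 40]
    - [[0, 0, 0], 0, 40]
    - [[0, -25, 0], 0, 40]
    - [[0, -55, 0], 0, 40]
    - [[4, -65, 0], 0, 40]
    - [[6, -65, 0], 0, 0]
    - [[6, -65, 0], 0, 0]

```text
clock: 25.97
position: [0.5218, -0.1533, 0.0453]
ee_rot: [0.697, -0.015, 0.716, 0.022]
contact_force: [0.2, 0.2, -1.2]
width: 0.0167
```

```bash
python3 -c "
from h import *
gpos()
lookw('w33',[],.055)
tohole(2,-.012,.0455)"
```

```text
gauge xy -24.4 -85.8 z 45.3
t26.0 pos [ 0.5218 -0.1533  0.0453] zang 3.08 w 16.7 F [ 0.2  0.2 -1.2]
t26.0 pos [ 0.5217 -0.1526  0.0454] zang 3.14 w 9.6 F [-0.6  0.2  0.2] shift [ 0.7 73.1  1.6] turn 0.0024
```

View pics/w33.png

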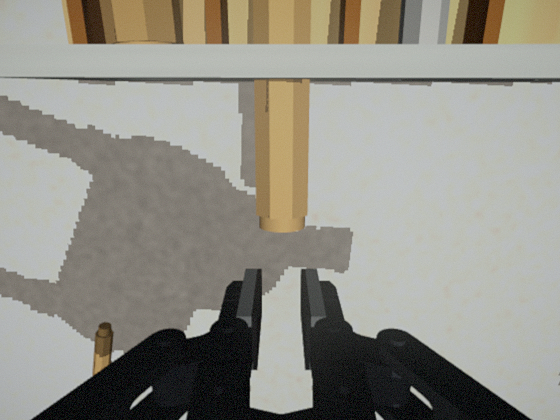

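move_arm:
  rows:
    - [[0, 8, 1.5], 0, 0]
    - [[0, 16, 1.5], 0, 0]
    - [[0, 25, 1.5], 0, 0]
    - [[0, 35, 1.5], 0, 0]
    - [[0, 53, 1.5], 0, 0]
    - [[0, 73, 1.5], 0, 0]
    - [[0, 73, 1.5], 0, 0]
    - [[0, 73, 1.5], 0, 0]

```text
clock: 26.68
position: [0.5191, -0.0788, 0.0465]
ee_rot: [0.698, -0.018, 0.716, 0.023]
contact_force: [-0.2, -3.8, 0.4]
width: -0.0001
```

```bash
python3 -c "
from h import *
gpos()
lookw('w34',[],.055)
goto((.4160,-.31,.08),-9.3)"
```

```text
gauge xy -23.1 -11.3 z 46.5
t26.7 pos [ 0.5191 -0.0788  0.0465] zang 3.34 w -0.1 F [-0.2 -3.8  0.4]
t26.7 pos [ 0.5191 -0.0788  0.0464] zang 3.28 w -0.2 F [-1.4 -2.6  0.9] shift [ -32.7 -224.6 -117. ] turn 0.2195
```

View pics/w34.png

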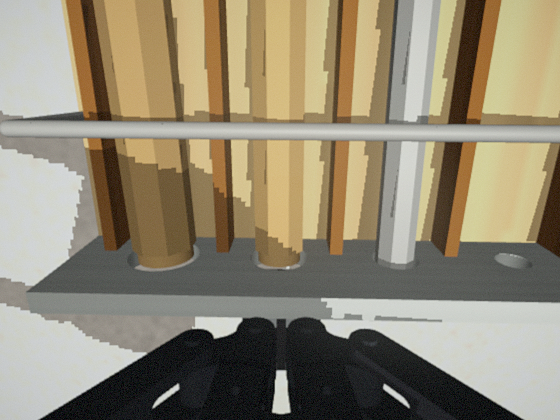

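```bash
python3 -c "
from h import *
goto((.4046,-.3156,.08),-9.3)"
```

```text
t26.7 pos [ 0.5191 -0.0788  0.0464] zang 3.28 w -0.2 F [-1.4 -2.6  0.9] shift [ -32.4 -229.5 -128.7] turn 0.2195
```

move_arm:
  rows:
    - [[0, -35, 0], 0, 0]
    - [[-15, -70, -30], 0.22, 34]
    - [[-32, -105, -65], 0.22, 34]
    - [[-32, -140, -95], 0.22, 34]
    - [[-32, -175, -115], 0.22, 34]
    - [[-32, -210, -129], 0.22, 34]
    - [[-32, -230, -129], 0.22, 34]
    - [[-32, -230, -129], 0.22, 34]

```text
clock: 27.4
position: [0.4046, -0.3221, 0.0804]
ee_rot: [0.696, 0.06, 0.713, -0.059]
contact_force: [0.1, -1.3, 0.8]
width: 0.0341
```

```bash
python3 -c "
from h import *
viewer.get_image('top')
lookw('w35',['dowel_a'],.005)
goto((.4046,-.3156,.002),-9.3)"
```

```text
t27.4 pos [ 0.4045 -0.3187  0.0799] zang -9.60 w 34.0 F [ 0.2  0.7 -0.2]
dowel_a 0.85 [277.1 146.3] [ 408.7 -278.6  141.2    9.9   80.8]
t27.6 pos [ 0.4042 -0.3151  0.0794] zang -9.40 w 34.0 F [-0.2 -0.5 -0.6] shift [77.4 -0.9  2.7] turn -0.0017
```

View pics/w35.png

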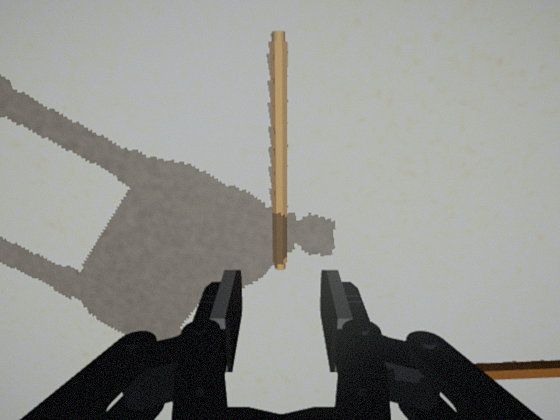

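move_arm:
  rows:
    - [[35, -1, 1], 0, 34]
    - [[62, -1, 1], 0, 34]
    - [[75, -1, 1.5], 0, 34]
    - [[77, -1, 1.5], 0, 34]
    - [[77, -1, 1.5], 0, 0]
    - [[77, -1, 1.5], 0, 0]
    - [[77, -1, 1.5], 0, 0]
    - [[77, -1, 1.5], 0, 0]

```text
clock: 28.22
position: [0.4043, -0.3158, 0.0035]
ee_rot: [0.696, 0.06, 0.714, -0.056]
contact_force: [0.7, 0.7, -0.2]
width: 0.006
```

```bash
python3 -c "
from h import *
goto()
lookw('w36',['dowel_a'],.005)"
```

```text
t28.2 pos [ 0.4043 -0.3158  0.0035] zang -9.37 w 6.0 F [ 0.7  0.7 -0.2]
t28.2 pos [ 0.4043 -0.3158  0.0035] zang -9.37 w 6.0 F [ 0.7  0.7 -0.2]
dowel_a 0.91 [284.8 162.2] [ 410.6 -280.7  141.7    9.5   80.9]
```

View pics/w36.png

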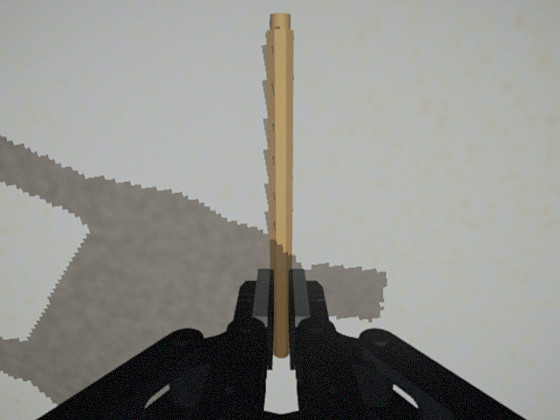

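move_arm:
  rows:
    - [[-25, 0, 0], 0, 0]
    - [[-55, 0, 0], 0, 0]
    - [[-55, 0, 0], 0, 0]
    - [[-55, 0, 0], 0, 0]

```text
clock: 28.65
position: [0.4066, -0.3176, 0.0603]
ee_rot: [0.697, 0.059, 0.712, -0.057]
contact_force: [0.1, 1.1, -0.5]
width: 0.0064
```

```bash
python3 -c "
from h import *
lookw('w37',['dowel_a'],.06)
tohole(4,-.126,.0535,0)"
```

```text
t28.6 pos [ 0.4066 -0.3176  0.0603] zang -9.41 w 6.4 F [ 0.1  1.1 -0.5]
dowel_a 0.66 [282.  161.5] [ 412.7 -282.8  142.9   10.1   80.8]
t28.8 pos [ 0.405  -0.316   0.0581] zang -9.41 w 6.2 F [ 0.4  0.7 -0.4] shift [  0.3 160.4 188.5] turn -0.2165
```

View pics/w37.png

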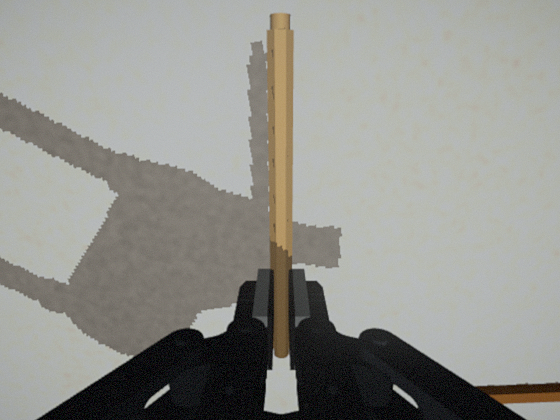

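move_arm:
  rows:
    - [[0, 15, 38], -0.217, 0]
    - [[0, 35, 76], -0.217, 0]
    - [[0, 60, 110], -0.217, 0]
    - [[0, 90, 145], -0.217, 0]
    - [[0, 120, 175], -0.217, 0]
    - [[0, 150, 188.5], -0.217, 0]
    - [[0, 160, 188.5], -0.217, 0]
    - [[0, 160, 188.5], -0.217, 0]

```text
clock: 29.42
position: [0.617, -0.1854, 0.0517]
ee_rot: [0.697, -0.016, 0.717, 0.024]
contact_force: [-1.2, -1.0, 0.4]
width: 0.0062
```

```bash
python3 -c "
from h import *
viewer.get_image('scene');viewer.get_image('scene');
cal,im=lookw('w38',[],.055)
tohole(4,-.126,.0535,0);gpos()
print(proj(np.r_[gw(.069,-.019),.055],cal))
im=viewer.get_image('scene')
save('s38',cv2.resize(im[130:300,170:370],None,fx=3.5,fy=3.5,interpolation=cv2.INTER_CUBIC))"
```

```text
t29.5 pos [ 0.6156 -0.1887  0.0524] zang 3.10 w 5.9 F [-0.9 -0.8  0.1]
t29.6 pos [ 0.6155 -0.1896  0.0528] zang 3.02 w 5.9 F [0.8 0.  0.9] shift [-0.7  0.9  1.6] turn 0.0004
gauge xy 67.4 -126.9 z 52.8
[284.18351684   9.71976972]
```

View pics/s38.png

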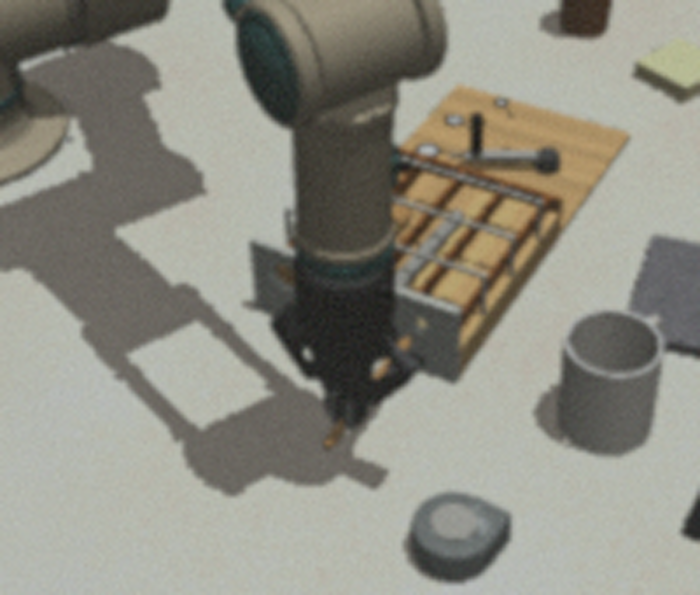

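View pics/w38.png

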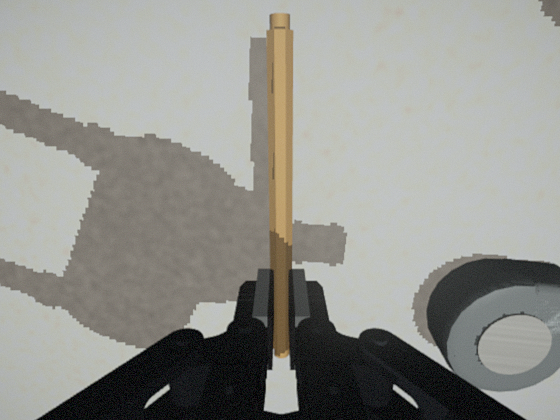

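move_arm:
  rows:
    - [[-0.7, 5, 1.2], 0, 0]
    - [[-0.7, 10, 1.3], 0, 0]
    - [[-0.7, 15, 1.3], 0, 0]
    - [[-0.7, 19, 1.3], 0, 0]
    - [[-0.7, 23, 1.3], 0, 0]
    - [[-0.7, 27, 1.3], 0, 0]
    - [[-0.7, 27, 1.3], 0, 0]

```text
clock: 30.2
position: [0.6154, -0.162, 0.0542]
ee_rot: [0.697, -0.015, 0.716, 0.022]
contact_force: [-0.4, 0.7, -0.2]
width: 0.0061
```

```bash
python3 -c "
from h import *
cal,im=lookw('w39',[],.055)
tohole(4,-.022,.0535,0);gpos()
"
```

```text
t30.2 pos [ 0.6154 -0.162   0.0542] zang 3.01 w 6.1 F [-0.4  0.7 -0.2]
t30.2 pos [ 0.6155 -0.1625  0.0542] zang 3.01 w 6.3 F [-0.8  0.6  0.4] shift [ 1.5 77.8  0.3] turn 0.0001
gauge xy 68.8 -99.9 z 54.2
```

View pics/w39.png

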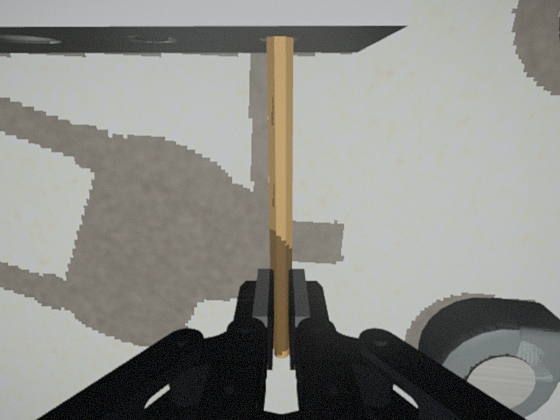

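It has entered hole 4 without force. Continuing to the release point.

move_arm:
  rows:
    - [[0.5, 12, 0], 0, 0]
    - [[0.5, 24, 0], 0, 0]
    - [[0.5, 36, 0], 0, 0]
    - [[0.5, 48, 0], 0, 0]
    - [[0.5, 60, 0], 0, 0]
    - [[0.5, 72, 0], 0, 0]
    - [[0.5, 78, 0], 0, 0]
    - [[0.5, 78, 0], 0, 0]

```text
clock: 30.92
position: [0.6112, -0.0826, 0.0546]
ee_rot: [0.697, -0.016, 0.717, 0.023]
contact_force: [0.0, 0.2, 0.2]
width: 0.0062
```

```bash
python3 -c "
from h import *
cal,im=lookw('w40',[],.055)
tohole(4,-.022,.0535,0);gpos()
"
```

```text
t30.9 pos [ 0.6112 -0.0826  0.0546] zang 3.13 w 6.2 F [0.  0.2 0.2]
t31.0 pos [ 0.6114 -0.0837  0.0546] zang 3.10 w 6.4 F [-0.4 -0.  -0.4] shift [ 1.1 -1.1  0.2] turn 0.0018
gauge xy 68.8 -21.0 z 54.6
```

View pics/w40.png

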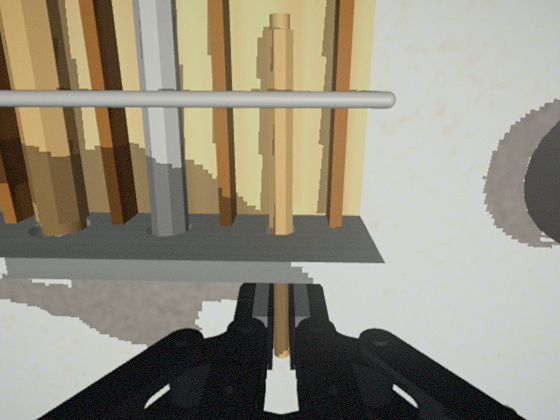

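move_arm:
  rows:
    - [[0, 0, 0], 0, 30]
    - [[0, 0, 0], 0, 30]
    - [[0, 0, 0], 0, 30]
    - [[0, -25, 0], 0, 30]
    - [[0, -55, 0], 0, 30]
    - [[2, -66, 0], 0, 30]
    - [[4, -66, 0], 0, 0]
    - [[4, -66, 0], 0, 0]

```text
clock: 31.63
position: [0.6142, -0.1498, 0.0492]
ee_rot: [0.697, -0.014, 0.717, 0.022]
contact_force: [0.8, -0.6, 0.2]
width: 0.0065
```

```bash
python3 -c "
from h import *
gpos()
lookw('w41',[],.055)
tohole(4,-.012,.048)"
```

```text
gauge xy 68.1 -87.0 z 49.2
t31.6 pos [ 0.6142 -0.1498  0.0492] zang 2.97 w 6.5 F [ 0.8 -0.6  0.2]
t31.7 pos [ 0.6141 -0.149   0.0494] zang 3.04 w 0.8 F [0.2 0.4 0.4] shift [ 2.2 74.2  1. ] turn 0.0007
```

View pics/w41.png

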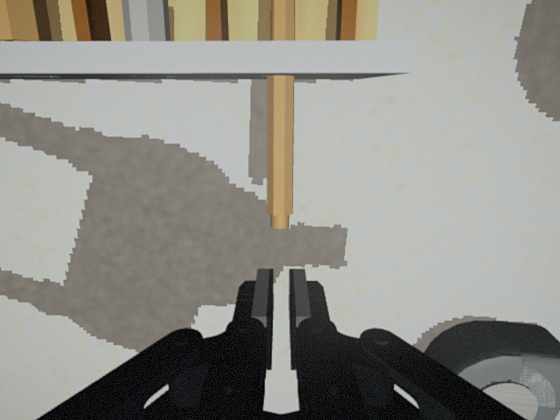

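move_arm:
  rows:
    - [[2, 8, 1], 0, 0]
    - [[2, 16, 1], 0, 0]
    - [[2, 25, 1], 0, 0]
    - [[2, 35, 1], 0, 0]
    - [[2, 53, 1], 0, 0]
    - [[2, 74, 1], 0, 0]
    - [[2, 74, 1], 0, 0]
    - [[2, 74, 1], 0, 0]

```text
clock: 32.35
position: [0.6111, -0.0742, 0.0485]
ee_rot: [0.697, -0.017, 0.717, 0.023]
contact_force: [0.3, -3.1, -0.7]
width: 0.0005
```

```bash
python3 -c "
from h import *
gpos()
lookw('w42',[],.055)
goto()"
```

```text
gauge xy 69.0 -11.4 z 48.5
t32.4 pos [ 0.6111 -0.0742  0.0485] zang 3.23 w 0.5 F [ 0.3 -3.1 -0.7]
t32.4 pos [ 0.6111 -0.0742  0.0485] zang 3.17 w 0.1 F [-0.3 -2.4  0.3]
```

View pics/w42.png

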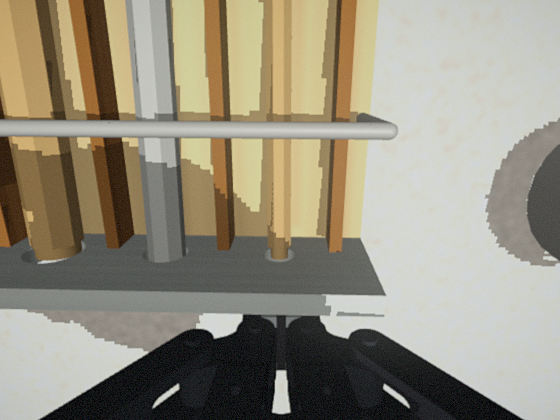

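All the tails are in. I'll turn the wrist so the camera looks at the front face.

move_arm:
  rows:
    - [[0, -35, 0], 0, 0]
    - [[-30, -60, -20], 0.12, 0]
    - [[-65, -60, -40], 0.24, 0]
    - [[-65, -60, -40], 0.36, 0]
    - [[-65, -60, -40], 0.48, 0]
    - [[-65, -60, -40], 0.6, 0]
    - [[-65, -60, -40], 0.72, 0]
    - [[-65, -60, -40], 0.84, 0]

```text
clock: 33.07
position: [0.5762, -0.1357, 0.1143]
ee_rot: [0.642, 0.272, 0.663, -0.273]
contact_force: [-0.8, 0.5, -1.2]
width: -0.0001
```

move_arm:
  rows:
    - [[0, 0, 0], 0.12, 0]
    - [[0, 0, 0], 0.24, 0]
    - [[0, 0, 0], 0.36, 0]
    - [[0, 0, 0], 0.48, 0]
    - [[0, 0, 0], 0.6, 0]
    - [[0, 0, 0], 0.72, 0]
    - [[0, 0, 0], 0.84, 0]
    - [[0, 0, 0], 0.96, 0]

```text
clock: 33.73
position: [0.5762, -0.1343, 0.1144]
ee_rot: [-0.442, -0.539, -0.461, 0.549]
contact_force: [0.7, -0.4, 0.3]
width: 0.0001
```

move_arm:
  rows:
    - [[0, 0, 0], 0.12, 0]
    - [[0, 0, 0], 0.24, 0]
    - [[0, 0, 0], 0.36, 0]
    - [[0, 0, 0], 0.48, 0]
    - [[0, 0, 0], 0.6, 0]
    - [[0, 0, 0], 0.7, 0]
    - [[0, 0, 0], 0.8, 0]

```text
clock: 34.32
position: [0.5761, -0.133, 0.1145]
ee_rot: [-0.195, -0.669, -0.209, 0.686]
contact_force: [-0.6, 0.4, -0.1]
width: -0.0
```

```bash
python3 -c "
from h import *
gpos()
cal,im=lookw('w43',[],.055)
np.savez('w43cal',**cal)
s,Q=goto();print(s['qpos'].round(2))"
```

```text
gauge xy 31.0 -68.3 z 114.5
t34.3 pos [ 0.5761 -0.133   0.1145] zang -146.74 w -0.0 F [-0.6  0.4 -0.1]
t34.4 pos [ 0.5761 -0.133   0.1145] zang -146.90 w 0.3 F [-0.5  0.8  0.1]
[-0.35  0.4   1.62  0.    1.15  2.22]
```

View pics/w43.png

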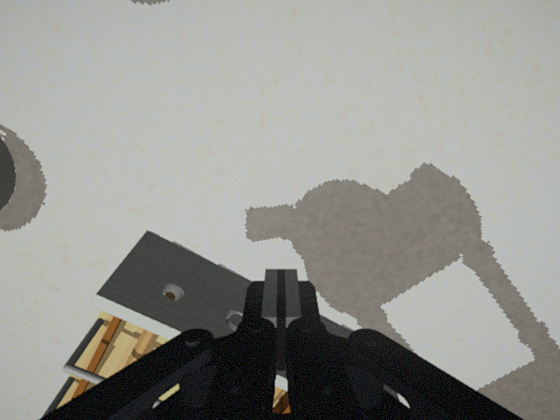

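move_arm:
  rows:
    - [[0, -12, 20], 0, 0]
    - [[0, -23, 40], 0, 0]
    - [[0, -23, 40], 0, 0]
    - [[0, -23, 40], 0, 0]

```text
clock: 34.7
position: [0.5292, -0.1346, 0.116]
ee_rot: [-0.194, -0.669, -0.209, 0.686]
contact_force: [-0.1, -0.0, 0.5]
width: -0.0001
```

```bash
python3 -c "
from h import *
gpos()
cal,im=lookw('w44',[],.055)
a=cv2.imread('pics/w43.png')[250:330,120:260][:,:,::-1]
save('z44',np.vstack([cv2.resize(a,None,fx=5,fy=3.6,interpolation=cv2.INTER_CUBIC),cv2.resize(im[250:330,120:260],None,fx=5,fy=3.6,interpolation=cv2.INTER_CUBIC)]))
for h in HX: print(h,proj(np.r_[gw(HX[h],0),.055],cal))"
```

```text
gauge xy -15.9 -67.5 z 116.0
t34.7 pos [ 0.5292 -0.1346  0.116 ] zang -146.83 w -0.1 F [-0.1 -0.   0.5]
1 [297.41157451 348.99181046]
2 [236.32561973 320.71468887]
3 [170.61644709 290.29744695]
4 [ 99.73855983 257.48757039]
```

View pics/z44.png

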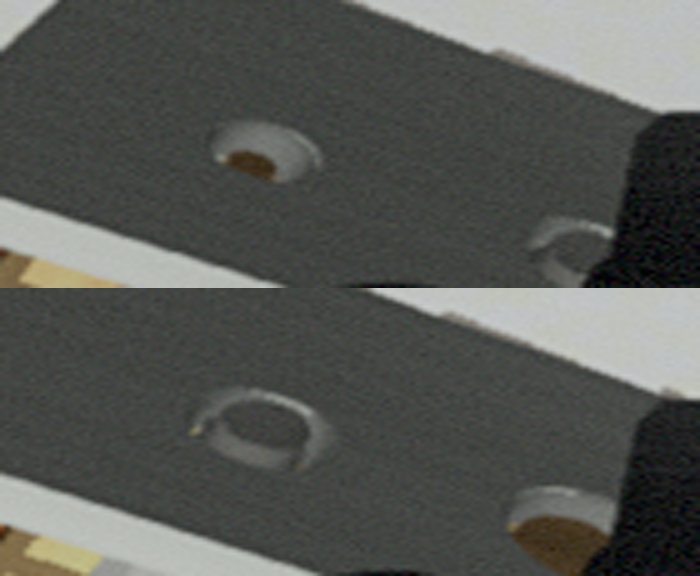

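The thin dowel's end sits well inside hole 4, at (170,290) in w43. In w44, dowel 20's end is inside hole 2 and the steel end is within ~1 mm of the front at hole 3. I'll pull the steel rod a bit further from the lane side.

move_arm:
  rows:
    - [[0, 0, 0], -0.12, 0]
    - [[0, 0, 0], -0.24, 0]
    - [[0, 0, 0], -0.36, 0]
    - [[0, 0, 0], -0.48, 0]
    - [[0, 0, 0], -0.6, 0]
    - [[0, 0, 0], -0.72, 0]
    - [[0, 0, 0], -0.84, 0]
    - [[0, 0, 0], -0.96, 0]

```text
clock: 35.42
position: [0.5318, -0.1348, 0.1162]
ee_rot: [-0.484, -0.503, -0.503, 0.509]
contact_force: [-0.0, -0.4, 0.1]
width: 0.0001
```

move_arm:
  rows:
    - [[0, 0, 0], -0.12, 0]
    - [[0, 0, 0], -0.24, 0]
    - [[0, 0, 0], -0.36, 0]
    - [[0, 0, 0], -0.48, 0]
    - [[0, 0, 0], -0.6, 0]
    - [[0, 0, 0], -0.72, 0]
    - [[0, 0, 0], -0.84, 0]
    - [[0, 0, 0], -0.96, 0]

```text
clock: 36.08
position: [0.5332, -0.1346, 0.1163]
ee_rot: [0.663, 0.22, 0.682, -0.217]
contact_force: [0.2, -0.4, 0.1]
width: 0.0001
```

```bash
python3 -c "
from h import *
goto(np.r_[gw(.023,.023),.108],3)"
```

```text
t36.1 pos [ 0.5332 -0.1346  0.1163] zang -36.02 w 0.1 F [ 0.2 -0.4  0.1] shift [  8.8  92.5 -29.7] turn -0.6810
```

move_arm:
  rows:
    - [[3, 30, -10], -0.12, 30]
    - [[6, 60, -20], -0.24, 30]
    - [[8.5, 92, -30], -0.36, 30]
    - [[8.5, 92, -30], -0.48, 30]
    - [[8.5, 92, -30], -0.6, 30]
    - [[8.5, 92, -30], -0.68, 30]
    - [[8.5, 92, -30], -0.68, 30]
    - [[8.5, 92, -30], -0.68, 30]

```text
clock: 36.75
position: [0.5638, -0.042, 0.1083]
ee_rot: [0.699, -0.013, 0.715, 0.023]
contact_force: [-0.1, -0.5, 0.4]
width: 0.0298
```

```bash
python3 -c "
from h import *
viewer.get_image('scene');viewer.get_image('scene')
lookw('w45',[],.055)
goto(np.r_[gw(.023,.023),.0545],3);gpos()"
```

```text
t36.9 pos [ 0.5634 -0.0423  0.1083] zang 2.87 w 29.9 F [0.9 1.7 0.5]
t36.9 pos [ 0.5632 -0.0424  0.1083] zang 2.88 w 29.9 F [ 0.3  0.3 -0.2] shift [53.8 -0.6  1.4] turn -0.0020
gauge xy 22.8 22.8 z 108.3
```

View pics/w45.png

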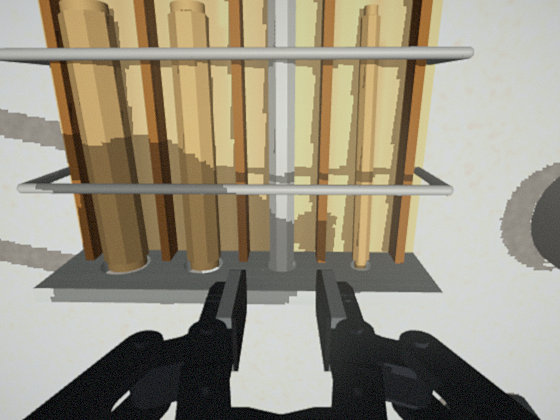

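move_arm:
  rows:
    - [[25, -0.5, 0.7], 0, 30]
    - [[45, -0.5, 1], 0, 30]
    - [[52, -0.5, 1], 0, 30]
    - [[53.5, -0.5, 1], 0, 30]
    - [[53.5, -0.5, 1], 0, 0]
    - [[53.5, -0.5, 1], 0, 0]
    - [[53.5, -0.5, 1], 0, 0]
    - [[53.5, -0.5, 1], 0, 0]
  force: 40

```text
clock: 37.57
position: [0.5636, -0.0423, 0.0561]
ee_rot: [0.699, -0.013, 0.714, 0.022]
contact_force: [-1.1, -0.3, 3.9]
width: 0.0084
```

```bash
python3 -c "
from h import *
lookw('w46',[],.055);gpos()"
```

```text
t37.6 pos [ 0.5636 -0.0423  0.0561] zang 2.87 w 8.4 F [-1.1 -0.3  3.9]
gauge xy 23.2 22.9 z 56.1
```

View pics/w46.png

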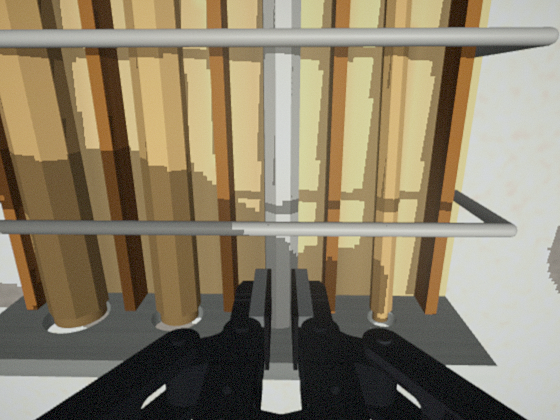

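move_arm:
  rows:
    - [[0, 3, 0], 0, 0]
    - [[0, 6, 0], 0, 0]
    - [[0, 9, 0], 0, 0]
    - [[0, 12, 0], 0, 0]
    - [[0, 13, 0], 0, 0]
    - [[0, 13, 0], 0, 0]

```text
clock: 38.12
position: [0.5627, -0.0286, 0.0559]
ee_rot: [0.699, -0.013, 0.715, 0.023]
contact_force: [-0.2, 0.1, -1.6]
width: 0.0079
```

```bash
python3 -c "
from h import *
lookw('w47',[],.055);gpos()"
```

```text
t38.1 pos [ 0.5627 -0.0286  0.0559] zang 2.90 w 7.9 F [-0.2  0.1 -1.6]
gauge xy 23.1 36.5 z 56.0
```

View pics/w47.png

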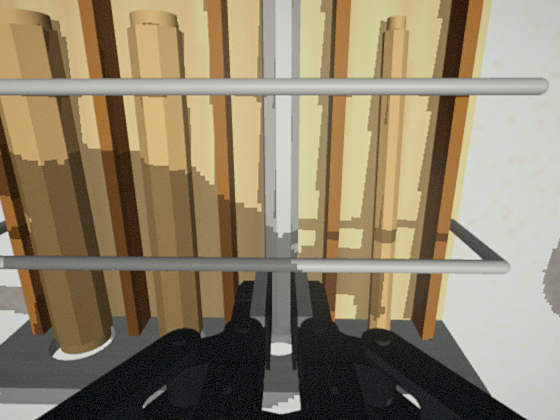

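move_arm:
  rows:
    - [[0, 0, 0], 0, 26]
    - [[0, 0, 0], 0, 26]
    - [[0, 0, 0], 0, 26]
    - [[-25, 0, 0], 0, 26]
    - [[-55, 0, 0], 0, 26]
    - [[-90, 0, 0], 0, 10]
    - [[-110, 0, 0], 0, 0]
    - [[-110, 0, 0], 0, 0]

```text
clock: 38.83
position: [0.5687, -0.0309, 0.1713]
ee_rot: [0.703, -0.014, 0.711, 0.022]
contact_force: [0.5, -0.5, 0.9]
width: 0.0003
```

```bash
python3 -c "
from h import *
lookw('w48',[],.055);gpos()
goto(np.r_[gw(.03,.19),.17],3)"
```

```text
t38.8 pos [ 0.5687 -0.0309  0.1713] zang 2.88 w 0.3 F [ 0.5 -0.5  0.9]
gauge xy 27.3 34.4 z 168.7
t38.9 pos [ 0.5671 -0.0306  0.1687] zang 2.88 w -0.2 F [ 0.5  0.2 -0.2] shift [  0.8 155.6   2.3] turn -0.0021
```

View pics/w48.png

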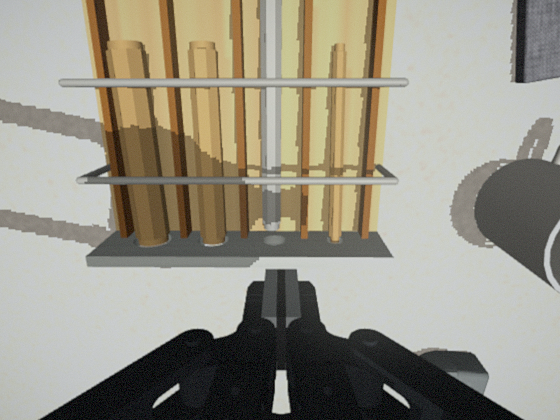

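The steel rod now lies wholly in its lane with hole 3 empty, and the dowel tails are in holes 1, 2 and 4. On to the pointer.

move_arm:
  rows:
    - [[0, 35, 0], 0, 0]
    - [[0, 70, -5], 0, 0]
    - [[0, 105, -10], 0, 0]
    - [[0, 140, -15], 0, 0]
    - [[0, 180, -20], 0, 0]
    - [[0, 215, -25], 0, 0]
    - [[0, 240, -27], 0, 0]
    - [[0, 240, -27], 0, 0]

```text
clock: 39.55
position: [0.526, 0.2121, 0.1707]
ee_rot: [0.7, -0.014, 0.713, 0.025]
contact_force: [0.3, -0.8, 0.2]
width: 0.0001
```

```bash
python3 -c "
from h import *
viewer.get_image('scene')
cal,im=lookw('w49',['pointer_knob'],.052);gpos()
for r in finder.look_for('pointer_knob','wrist')[:2]:print(r['score'],r['centre'])
for a in (.75,.25,-.25,-.75): print(a,proj(np.r_[gw(.05-.075*np.cos(a),.325-.075*np.sin(a)),.026],cal).round(1),proj(np.r_[gw(.05-.1*np.cos(a),.325-.1*np.sin(a)),.02],cal).round(1))
print('hinge',proj(np.r_[gw(.05,.325),.026],cal))"
```

```text
t39.6 pos [0.5265 0.2096 0.1707] zang 3.10 w -0.1 F [-0.2  0.1 -0.1]
pointer_knob 0.87 [302.4 155.4] [535.4 242.3 100.9  22.2  33.7]
pointer_knob 0.72 [285.7 155.2] [526.4 216.1 254.9 232.3  92.9]
gauge xy 0.1 273.9 z 171.0
0.93 [304.5, 153.0]
0.75 [277.9 198.5] [256.1 215.9]
0.25 [255.  158.1] [225.5 164.3]
-0.25 [254.1 108.6] [222.6  99.6]
-0.75 [278.   61.7] [252.7  36.7]
hinge [350.28585188 134.36344287]
```

View pics/w49.png

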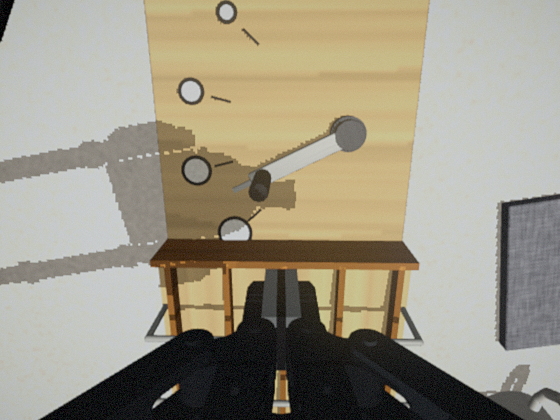

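```bash
python3 -c "
from h import *
goto(np.r_[gw(-.022,.257),.044],3)"
```

```text
t39.8 pos [0.5277 0.2067 0.1712] zang 2.86 w -0.3 F [-0.7 -0.  -0.9] shift [127.4 -18.  -20.1] turn -0.0024
```

move_arm:
  rows:
    - [[20, -18, -20], 0, 0]
    - [[45, -18, -20], 0, 0]
    - [[70, -18, -20], 0, 0]
    - [[95, -18, -20], 0, 0]
    - [[115, -18, -20], 0, 0]
    - [[127, -18, -20], 0, 0]
    - [[127, -18, -20], 0, 0]

```text
clock: 40.33
position: [0.5041, 0.1869, 0.0415]
ee_rot: [0.698, -0.013, 0.715, 0.02]
contact_force: [-0.1, -0.3, -0.7]
width: -0.0004
```

```bash
python3 -c "
from h import *
lookw('w50',[],.055);gpos();goto(np.r_[gw(-.022,.3253),.044],3)"
```

```text
t40.3 pos [0.5041 0.1869 0.0415] zang 2.73 w -0.4 F [-0.1 -0.3 -0.7]
gauge xy -22.9 255.3 z 43.0
t40.4 pos [0.5054 0.1874 0.043 ] zang 2.74 w -0.3 F [0.5 0.3 0.1] shift [-0.2 70.   0.5] turn -0.0046
```

View pics/w50.png

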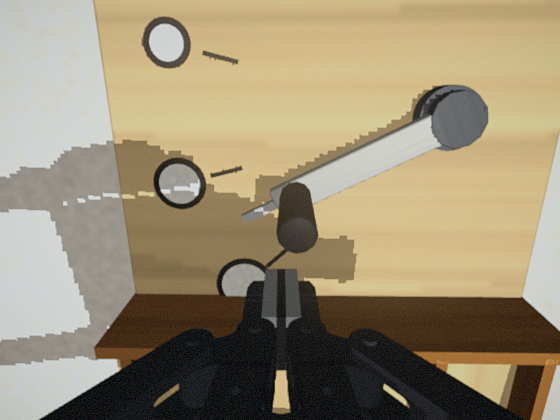

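move_arm:
  rows:
    - [[0, 10, 1], 0, 0]
    - [[0, 20, 1], 0, 0]
    - [[0, 30, 0], 0, 0]
    - [[0, 40, 0], 0, 0]
    - [[0, 50, 0], 0, 0]
    - [[0, 60, 0], 0, 0]
    - [[0, 66, 0], 0, 0]
    - [[0, 66, 0], 0, 0]

```text
clock: 41.05
position: [0.5027, 0.2554, 0.044]
ee_rot: [0.7, -0.013, 0.714, 0.022]
contact_force: [0.2, -0.7, -0.1]
width: -0.0002
```

```bash
cat > an.py <<'E'
from h import *
import sys
cal,im=lookw(sys.argv[1],[],.055);gpos();goto(np.r_[gw(-.022,.3253),.044],3)
for a in (.75,.25,-.15,-.2,-.25,-.3,-.75): print(a,'knob base',proj(np.r_[gw(.05-.075*np.cos(a),.325-.075*np.sin(a)),.026],cal).round(1),'knob top',proj(np.r_[gw(.05-.075*np.cos(a),.325-.075*np.sin(a)),.072],cal).round(1),'r100',proj(np.r_[gw(.05-.1*np.cos(a),.325-.1*np.sin(a)),.02],cal).round(1))
print('hinge',proj(np.r_[gw(.05,.325),.026],cal))
E
python3 an.py w51
```

```text
t41.0 pos [0.5027 0.2554 0.044 ] zang 2.84 w -0.2 F [ 0.2 -0.7 -0.1]
gauge xy -22.3 322.6 z 43.9
t41.1 pos [0.5025 0.2545 0.0439] zang 2.83 w -0.0 F [ 0.2 -0.4 -0.7] shift [-0.1  2.7  0.3] turn -0.0030
0.75 knob base [313.4 354.4] knob top [320.7 432.2] r100 [278.6 372.2]
0.25 knob base [279.  299.4] knob top [276.1 365.5] r100 [232.2 303.1]
-0.15 knob base [275.6 243.8] knob top [271.3 296.1] r100 [224.6 231.3]
-0.2 knob base [276.9 236.5] knob top [273.1 286.8] r100 [225.9 221.7]
-0.25 knob base [278.7 229.1] knob top [275.5 277.5] r100 [227.8 212. ]
-0.3 knob base [280.9 221.8] knob top [278.4 268.1] r100 [230.2 202.3]
-0.75 knob base [319.5 159.2] knob top [331.1 185.9] r100 [277.5 117.7]
hinge [432.16954098 266.49541921]
```

View pics/w51.png

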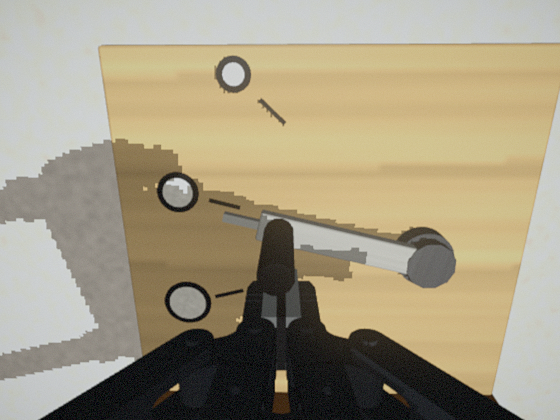

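```bash
python3 -c "
from h import *
cal=viewer.get_calibration('wrist')
a0=np.radians(YAW);g=np.array([np.cos(a0),np.sin(a0)]);n=np.array([-g[1],g[0]])
for z in (.0,.01,.015,.02):
  print(z)
  for nm,px in [('13o',(259,99)),('13i',(285,124)),('18o',(210,200.5)),('18i',(240,207.5)),('23o',(217,296)),('23i',(243,291.5)),('c13',(233,74)),('c18',(178,191.5)),('c23',(188,301.5))]:
    p=ray('w',px,z,cal)[:2]-O; v=np.array([p@g,p@n])-[.05,.325]
    print(nm,'r %.1f ang %.3f'%(np.hypot(*v)*1e3,np.arctan2(-v[1],-v[0])),end=' | ')
  print()
for z in(.022,.026):
  for px in [(225,214),(262,222)]:
    p=ray('w',px,z,cal)[:2]-O; v=np.array([p@g,p@n])-[.05,.325]
    print('ptr',z,px,'r %.1f ang %.3f'%(np.hypot(*v)*1e3,np.arctan2(-v[1],-v[0])))
im=cv2.imread('pics/w51.png');cv2.imwrite('pics/w51z.png',cv2.resize(im[150:310,130:330],None,fx=3.9,fy=3.7,interpolation=cv2.INTER_CUBIC))
"
```

```text
0.0
13o r 111.4 ang -0.733 | 13i r 94.3 ang -0.729 | 18o r 112.1 ang -0.212 | 18i r 96.0 ang -0.207 | 23o r 114.2 ang 0.299 | 23i r 98.9 ang 0.314 | c13 r 127.9 ang -0.735 | c18 r 129.2 ang -0.221 | c23 r 131.6 ang 0.288 | 
0.01
13o r 111.0 ang -0.739 | 13i r 94.8 ang -0.737 | 18o r 110.6 ang -0.243 | 18i r 95.4 ang -0.243 | 23o r 110.4 ang 0.252 | 23i r 95.9 ang 0.259 | c13 r 126.7 ang -0.741 | c18 r 126.8 ang -0.248 | c23 r 126.9 ang 0.247 | 
0.015
13o r 110.9 ang -0.743 | 13i r 95.1 ang -0.741 | 18o r 110.0 ang -0.258 | 18i r 95.2 ang -0.262 | 23o r 108.7 ang 0.227 | 23i r 94.6 ang 0.231 | c13 r 126.0 ang -0.744 | c18 r 125.7 ang -0.262 | c23 r 124.7 ang 0.226 | 
0.02
13o r 110.7 ang -0.746 | 13i r 95.4 ang -0.745 | 18o r 109.3 ang -0.274 | 18i r 94.9 ang -0.280 | 23o r 106.9 ang 0.201 | 23i r 93.2 ang 0.201 | c13 r 125.4 ang -0.747 | c18 r 124.6 ang -0.276 | c23 r 122.5 ang 0.204 | 
ptr 0.022 (225, 214) r 100.9 ang -0.237
ptr 0.022 (262, 222) r 83.3 ang -0.240
ptr 0.026 (225, 214) r 100.6 ang -0.252
ptr 0.026 (262, 222) r 83.3 ang -0.258
```

View pics/w51z.png

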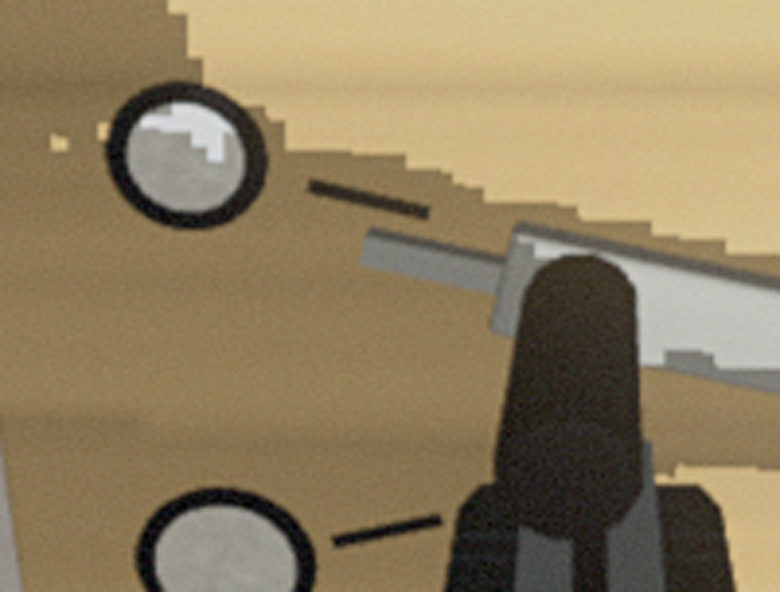

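move_arm:
  rows:
    - [[0, 1, 0], 0, 0]
    - [[0, 1.7, 0], 0, 0]
    - [[0, 1.7, 0], 0, 0]
    - [[0, 1.7, 0], 0, 0]

```text
clock: 41.43
position: [0.5024, 0.256, 0.0439]
ee_rot: [0.7, -0.013, 0.714, 0.021]
contact_force: [-0.7, 1.0, 0.7]
width: 0.0001
```

```bash
python3 -c "
from h import *
gpos()"
```

```text
gauge xy -22.2 324.0 z 43.9
```

move_arm:
  rows:
    - [[0, -10, 0], 0, 0]
    - [[0, -20, 0], 0, 0]
    - [[-35, -30, 0], 0, 0]
    - [[-75, -30, 20], 0, 0]
    - [[-115, -30, 40], 0, 0]
    - [[-130, -30, 55], 0, 0]
    - [[-130, -30, 55], 0, 0]
    - [[-130, -30, 55], 0, 0]

```text
clock: 42.1
position: [0.5628, 0.2262, 0.1735]
ee_rot: [0.701, -0.013, 0.713, 0.021]
contact_force: [-0.4, -0.5, -0.1]
width: -0.0001
```

```bash
python3 an.py w52; python3 -c "
import cv2
im=cv2.imread('pics/w52.png');cv2.imwrite('pics/w52z.png',cv2.resize(im[0:250,100:420],None,fx=2.4,fy=2.4,interpolation=cv2.INTER_CUBIC))"
```

```text
t42.1 pos [0.5628 0.2262 0.1735] zang 2.71 w -0.1 F [-0.4 -0.5 -0.1]
gauge xy 34.4 291.1 z 171.8
t42.1 pos [0.5607 0.2261 0.1718] zang 2.73 w -0.1 F [ 0.6 -0.8 -0.2] shift [129.4  32.5 -53.7] turn -0.0047
0.75 knob base [233.1 214.4] knob top [224.1 235.5] r100 [213.6 230.9]
0.25 knob base [209.  175.8] knob top [195.5 191.1] r100 [181.6 181.5]
-0.15 knob base [204.6 138.1] knob top [189.8 147.3] r100 [174.6 132.4]
-0.2 knob base [205.1 133.2] knob top [190.4 141.6] r100 [175.1 126. ]
-0.25 knob base [205.9 128.4] knob top [191.2 135.9] r100 [176.  119.6]
-0.3 knob base [206.9 123.6] knob top [192.3 130.3] r100 [177.1 113.2]
-0.75 knob base [226.9  83.4] knob top [215.5  82.8] r100 [202.4  59.2]
hinge [300.44942371 152.46950573]
```

View pics/w52z.png

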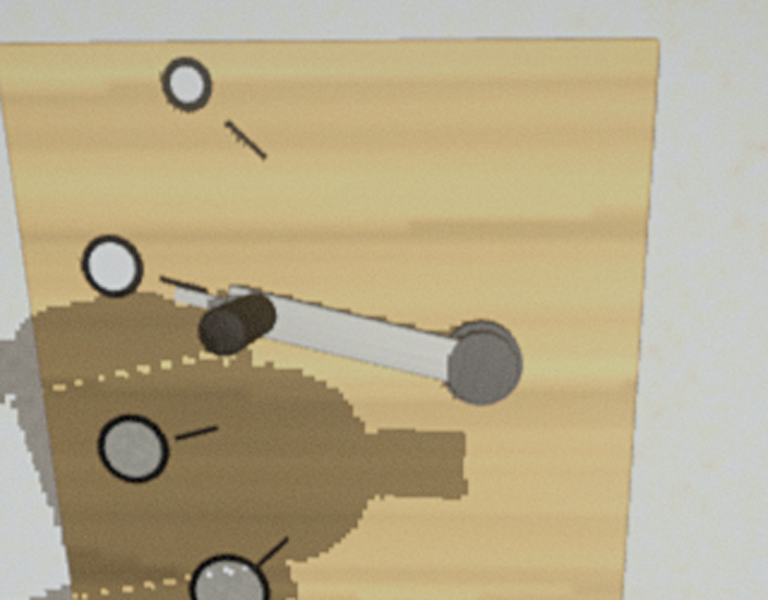

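```bash
python3 -c "
from h import *
cal=viewer.get_calibration('wrist')
a0=np.radians(YAW);g=np.array([np.cos(a0),np.sin(a0)]);n=np.array([-g[1],g[0]])
f=lambda x,y:(100+x/2.4,y/2.4)
def A(px,z):
    p=ray('w',px,z,cal)[:2]-O; v=np.array([p@g,p@n])-[.05,.325]
    return 'r %.1f a %.3f'%(np.hypot(*v)*1e3,np.arctan2(-v[1],-v[0]))
for nm,p,z in [('t18o',(162,278),.011),('t18i',(207,290),.011),('c18',(112,266),.011),('t23o',(176,438),.011),('t23i',(217,428),.011),('c23',(134,448),.011),('c13',(187,84),.011),('knobtop',(223,332),.072),('tip24',(177,295),.024),('hinge',(482,360),.026)]: print(nm,A(f(*p),z))
"

```

```text
t18o r 111.7 a -0.243
t18i r 96.5 a -0.240
c18 r 128.4 a -0.242
t23o r 112.4 a 0.249
t23i r 97.2 a 0.250
c23 r 128.1 a 0.247
c13 r 127.5 a -0.734
knobtop r 75.7 a -0.228
tip24 r 102.5 a -0.222
hinge r 3.2 a -0.706
```

The pointer reads about -0.225 against the mark at -0.242, so it is at the mark to within about 1 degree. Going back for a final look at the front face.

move_arm:
  rows:
    - [[0, -40, -10], 0, 0]
    - [[0, -80, -20], 0, 0]
    - [[0, -120, -30], 0, 0]
    - [[0, -160, -40], 0, 0]
    - [[0, -200, -60], 0, 0]
    - [[0, -240, -70], 0, 0]
    - [[0, -280, -80], 0, 0]
    - [[0, -320, -80], 0, 0]

```text
clock: 42.82
position: [0.4907, -0.0973, 0.1681]
ee_rot: [0.697, -0.012, 0.717, 0.022]
contact_force: [0.3, 0.2, -0.2]
width: 0.0
```

```bash
python3 -c "
from h import *
goto(np.r_[gw(-.046,-.105),.043],3);gpos()
lookw('w53',[],.05)"
```

```text
t42.8 pos [ 0.4907 -0.0973  0.1681] zang 2.76 w 0.0 F [ 0.3  0.2 -0.2] shift [123.8 -78.5  10.4] turn -0.0042
gauge xy -52.4 -28.2 z 168.1
t42.8 pos [ 0.4907 -0.0973  0.1681] zang 2.76 w 0.0 F [ 0.3  0.2 -0.2]
```

View pics/w53.png

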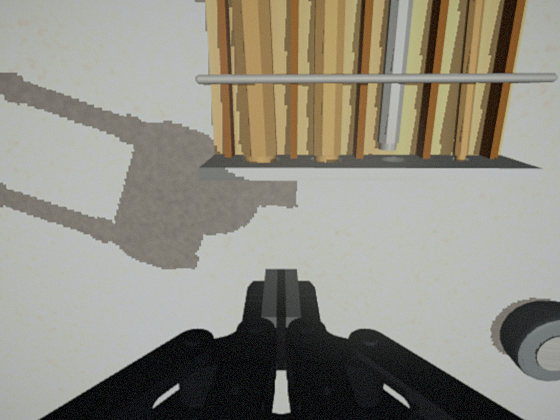

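move_arm:
  rows:
    - [[0, -40, 5], 0, 0]
    - [[20, -78, 10], 0, 0]
    - [[60, -78, 10], 0, 0]
    - [[95, -78, 10], 0, 0]
    - [[124, -78, 10], 0, 0]
    - [[124, -78, 10], 0, 0]
    - [[124, -78, 10], 0, 0]

```text
clock: 43.45
position: [0.5004, -0.1817, 0.0414]
ee_rot: [0.695, -0.013, 0.718, 0.018]
contact_force: [-0.3, 0.5, 0.5]
width: -0.0001
```

```bash
python3 -c "
from h import *
gpos()
cal,im=lookw('w54',[],.055)
save('w54z',cv2.resize(im[0:80,140:500],None,fx=2.2,fy=5,interpolation=cv2.INTER_CUBIC))"
```

```text
gauge xy -47.2 -113.0 z 41.4
t43.5 pos [ 0.5004 -0.1817  0.0414] zang 2.53 w -0.1 F [-0.3  0.5  0.5]
```

View pics/w54z.png

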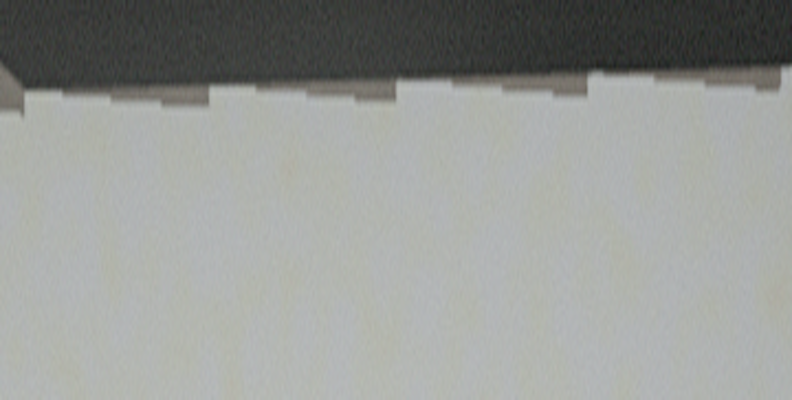

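move_arm:
  rows:
    - [[0, 9, 0], 0, 0]
    - [[0, 9, 0], 0, 0]
    - [[0, 9, 0], 0, 0]

```text
clock: 43.75
position: [0.503, -0.1731, 0.0451]
ee_rot: [0.698, -0.015, 0.716, 0.017]
contact_force: [0.2, -0.4, 0.0]
width: -0.0001
```

```bash
python3 -c "
from h import *
gpos()
cal,im=lookw('w55',[],.055)
save('w55z',cv2.resize(im[0:80,140:500],None,fx=2.2,fy=5,interpolation=cv2.INTER_CUBIC))"
```

```text
gauge xy -44.2 -104.5 z 45.1
t43.8 pos [ 0.503  -0.1731  0.0451] zang 2.62 w -0.1 F [ 0.2 -0.4  0. ]
```

View pics/w55z.png

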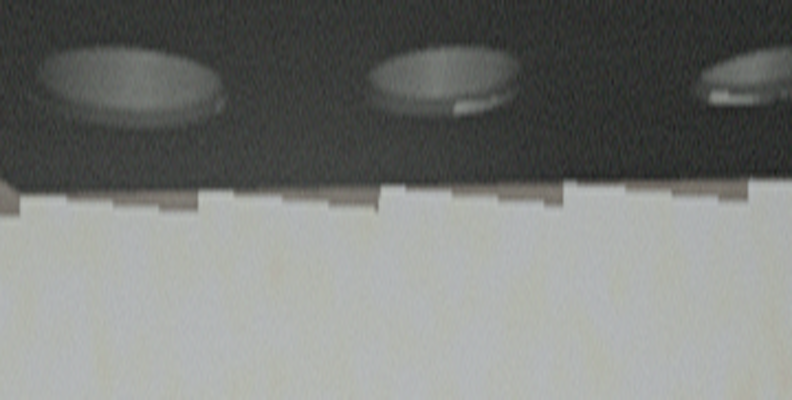

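Holes 1, 2 and 3 show no rod end at the front. Retreating and doing the final overall check.

move_arm:
  rows:
    - [[-40, -30, 0], 0, 30]
    - [[-80, -60, 0], 0, 60]
    - [[-120, -100, 0], 0, 60]
    - [[-150, -130, 0], 0, 60]
    - [[-150, -160, -30], 0, 60]
    - [[-150, -160, -60], 0, 60]
    - [[-150, -160, -60], 0, 60]
    - [[-150, -160, -60], 0, 60]

```text
clock: 44.47
position: [0.4528, -0.3378, 0.1975]
ee_rot: [0.698, -0.014, 0.715, 0.015]
contact_force: [0.6, 0.4, -0.2]
width: 0.0602
```

```bash
python3 -c "
from h import *
goto()
im=viewer.get_image('scene')
save('s60',cv2.resize(im[80:300,170:470],None,fx=2.6,fy=2.6,interpolation=cv2.INTER_CUBIC))
im=viewer.get_image('top');save('t60',cv2.resize(im[100:280,90:480],None,fx=2,fy=2,interpolation=cv2.INTER_CUBIC))"
```

```text
t44.5 pos [ 0.4528 -0.3378  0.1975] zang 2.41 w 60.2 F [ 0.6  0.4 -0.2]
```

View pics/s60.png

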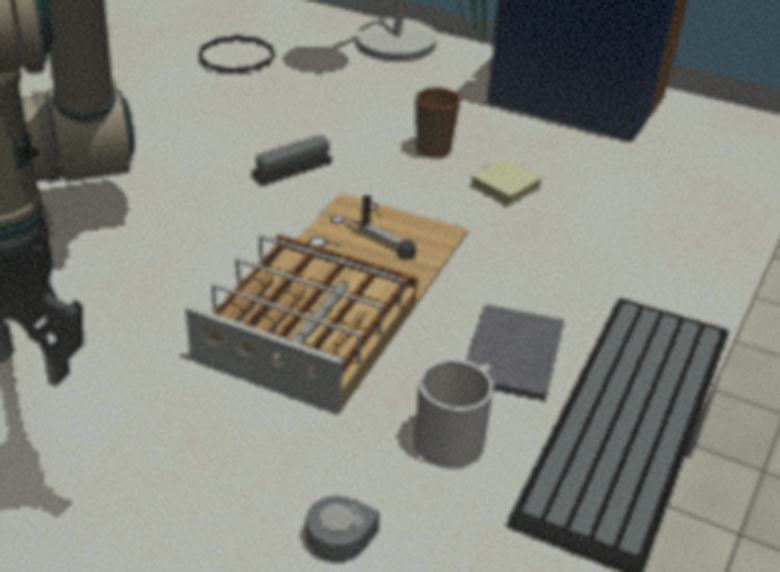

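View pics/t60.png

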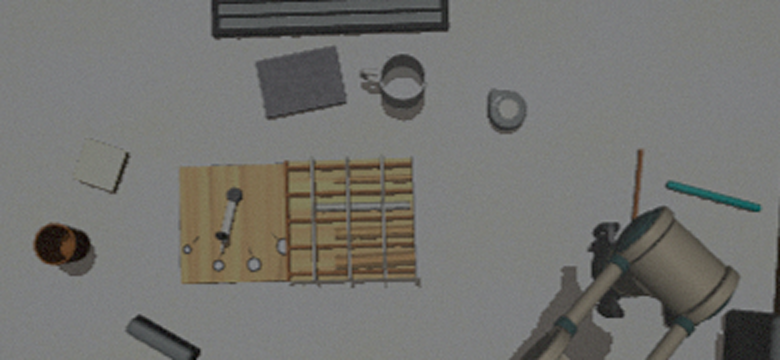

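All four rods are in their lanes, the plate front is clear, the pointer is at the 18 mm mark, and the other things have not moved.

```bash
python3 -c "
from h import *
print(manip.sign_off())"
```

```text
the job is handed in; nothing more can be done
None
```

The job is handed in at about 45 s of the 210 s allowed, with every step done; sign-off gives no verdict.

- **Steel rod:** it measured 15 mm across corners. I put its end about 42–44 mm past the plate's back face at the 28 mm hole and drew it out, then did the same at the 23 mm hole. Then I pushed it right through the 18 mm hole. The push alone left it about flush with the front, so I pulled it a further ~13 mm into its lane.
- **Dowels:** all three were there, measuring about 25, 20 and 10 mm. They went through the 28, 23 and 13 mm holes.
- **Pointer:** turned last, to the 18 mm mark. My final check read it at about -0.225 rad against -0.242 for the mark, so it may be 1 degree short, and I left it there.

In the last close-ups no rod end shows at the front of holes 1, 2 or 3. Hole 4 was checked earlier, and its dowel's end was well inside. The final pictures show nothing sticking out of the plate and the other things apparently where they were. The gripper is open and clear of everything.

A first try at pressing and dragging the steel rod from above did not visibly move it. I noticed neither a knocked rod nor a slackened grip.

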